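# Turn the pan's handle in and raise the guard rail

## Robot

A 6-joint arm with a two-finger parallel gripper is mounted at the origin on a cart in front of the work surface, level with it; the furniture and walls round the work are solid. World frame = base frame: x ahead of the robot, y to its left, z up, the work surface at z = 0. Lengths are in m, angles in rad, forces in N, time in s.
With the tool pointing down it reaches from about 0.35 to 0.875 m from the base axis. Payload 4.2 kg.
Tool frame: the origin (TCP) lies midway between the tips of the shut fingers; the grasp point (between the pads) lies 19 mm behind it (arm.grip_point_offset is the distance from the TCP to the grasp point, in m); z points along the fingers, y is the line along which they close (so a half turn about z gives the same grasp; the last joint's range is limited). The gripper opens to 87 mm and grips with 3 to 60 N. Pads are 19 mm wide; open, the fingers measure 117 mm over their backs; the gripper's body (75 mm by 190 mm) begins 51 mm behind the grasp point.
Start: joints at [-1.04, 0.385, 0.008, 0, -1.194, -0.259], TCP at [0.168, -0.602, 0.223] pointing down, gripper open.
Joint ranges: [-3.14, 3.14], [-1.21, 2.06], [-1.07, 1.41], [-3.16, 2.05], [-2.99, -0.16], [-3.1, 3.1]. Speed limits (rad/s): [2.79, 2.79, 3.14, 3.14, 3.14, 3.14].

## Interface

Orientations are given as [roll, pitch, yaw] about the fixed x, y, z axes, in that order (R = Rz(yaw) Ry(pitch) Rx(roll)).
In Python, from cell import arm gives the robot as it stands.
- The arm moves only by the tool step_arm, never from a script. Its argument "series" is a list of rows, each a list of 2 entries, a list of its own where there are three numbers: the shift along the tool's x, y, z in cm, then the turn, a rotation vector about the tool's x, y, z in rad. A call has 1 to 8 rows; each row shifts and turns the commanded pose from where the row before left it, along the tool's axes as they then stand; what a row does not reach is not made up. A row lasts 1/8 s, in which the tool goes at most 62.5 mm and 10.7 degrees, less where a joint would pass 70% of its speed; a pose out of reach is approached as far as the arm can. A call with a gripper value outside its range is refused whole. "claw" is the finger opening in cm, from 0 to 8.7, set as the call begins (left out, the last holds). The fingers move at their own pace and stop on an object; "newtons" is the grip in N (left out, the last holds). Time passes only in rows, so rows that do not move let the fingers close. It gives the time, the measured TCP pose, the force, the opening and the grip force at its end, in the units of the state.
- arm.observe(): the state, without advancing time (a new reading comes with each control period).
- arm.capture(name): name is "scene" or "top" or "wrist"; returns a dict with "image" (480x640x3 uint8, red, green, blue), "z_map" (480x640 float32, m along the optical axis (not along the pixel's ray), 0 where there is no reading), "K" (3x3 intrinsics, pixels), "dist_coeffs" ([k1, k2, p1, p2, k3] as OpenCV has them; the pictures are not rectified), "view" (4x4, takes a point from world to camera coordinates); the wrist camera has in their place "T_tool_cam" (4x4, takes a point from camera to tool coordinates, whose origin is the TCP and whose axes are the flange's). Camera axes: x right, y down, z forward; pixel columns grow to the right and rows downward; lengths in m; the calibration is good to about 2 mm. A picture is of the moment at which its call begins: read the wrist's pose just before it.
- arm.job_done(): hands the job in; it is judged then, once.
Trained networks look in the newest picture that a camera, given by its name, has taken for a name from the list of things; names that differ only in an ending like _2 or _b are one class to them, and where a whole thing is asked for, a point or a joint stands for the part that bears it (a point fixed in the world has none). Each returns a list of dicts, best first, with "score" (0 to 1); they miss things now and then, are a little off and sometimes report something else, mostly with a low value. They report only what shows in the picture. A call takes as long as a camera call.
- arm.boxes_of(name, camera): "rect" ([centre column, centre row, width, height] in pixels, round what is visible of it).
- arm.masks_of(name, camera): "region" (480x640 bool, what is visible of it) and "rect" ([centre column, centre row, width, height] in pixels, round what is visible of it).
- arm.tip_of(name, camera): "centre" ([row, column] in pixels: a listed point, or the origin of a listed thing).
The state is a dict: "t": time; "joint_positions": joint angles; "qvel": joint speeds; "tau": joint torques, N m; "position": TCP position; "orientation": TCP orientation; "force": force on the tool from outside, world axes, zero at the start; "torque": the same for the moment, N m; "opening": finger opening in m; "gripper_force": force on a finger pad.
Only numpy, scipy, OpenCV 4.12 (cv2) and the standard library are available. Lean on these libraries where they do the work, as an engineer would, in place of code of your own. Each camera call takes 0.05 s, during which the arm holds its last target. There are 200 camera calls.

## Task

On the warming plate, the long-handled pan has been left with its handle sticking out over the front. Turn the pan where it stands, so that its handle points across the plate straight toward the two-eared pot's ring, lying clear between the brown jar behind it and the guard rail in front; then raise the guard rail fully up against its stop. Leave the pan seated in its own ring, and do not shift the pot or the jar.

Things in the scene. Friction and masses are not known exactly. Their poses are not given: they have to be found in the camera images.
- warming_plate: Grey warming plate, fixed: 235 mm deep, 440 mm wide, top surface 45 mm above the bench. Origin on the bench midway between its two rings; +x to its back (away from the robot), +y to its left, z up. Two steel locating rings (53 mm inner radius, 6 mm high) are centred at x = 0, y = +150 and -150 mm; the pan stands in one, the pot in the other, either way round.
- lamp_hood (a point): Middle of the underside of the square aluminium lamp hood, fixed over the gap between the rings, 230 mm above the bench: 150 mm wide and deep (x = -80 to +70, y = -75 to +75 mm in the plate's frame), 24 mm thick. An upright tool cannot work beneath it; to either side it is open above. Two posts (14 mm square, x = +108, y = +-70 mm) carry it from the plate's rear.
- pan_center (a point): Centre of the long-handled steel pan (radius 51 mm, 54 at the rim, 62 mm high, about 0.6 kg, loose, turns easily in its ring with 2.5 mm play): on its axis, 31 mm above its underside. Its own -x points along the handle, a straight level black bar 19 mm wide, 13 mm thick, its middle 99 mm above the bench, reaching from 70 to 170 mm from the pan's axis.
- pan_handle_tip (a point): Outer end of the pan's handle, in the middle of its 19 x 13 mm section, 170 mm from the pan's axis.
- eared_pot: Steel pot of the pan's size with two small wire ears instead of a handle (they reach 71 mm from its axis along its own y), standing loose in the other ring. Origin: centre of its underside. Not to be shifted.
- rust_jar: Brown screw-capped jar, 68 mm in diameter, 147 mm tall, standing loose on the plate behind the gap between the rings. Origin: centre of its underside. Not to be shifted.
- rail_middle (a point): Middle of the guard rail's round steel bar (12 mm in diameter, 484 mm long, along the plate's y). An arm at each end carries it; it swings at 85 mm radius about an axis along y at x = -100 mm, z = 30 mm in the plate's frame.
- guard_rail (a joint): Guard rail angle: 0 = folded down in front (arms to the plate's -x, rising 15 degrees); grows as the bar swings up and back toward the plate; 1.2 rad = fully up at its stop (bar about 114 mm above the bench). Friction holds it where it is left; lifting the bar takes 2 to 5 N. A pan handle left over the front blocks it.

How it is judged:
By the outcome, as a careful person would: the job done as asked, in the order asked, and still so for the second after the job is handed in, with the robot touching nothing.
It also fails if it takes over 58 s, if anything falls off the work surface, if the arm or the gripper's body presses on something with over 40 N, if the wrist force passes 120 N, or if a joint passes its speed limit or range.

## Working session

There is one attempt and no reset: what is moved stays moved. The work goes in short steps, Python scripts to look and compute and a tool call to move; the robot and the scene stay as the last step left them, time stands still between calls to the robot, and variables do not carry over. Pictures are saved under pics/ and viewed, at most 10 in all, crops included, and the job is handed in when it is done.

Besides the shell and the picture viewer there is one more tool, called as a command line: name --argument value ..., lists and objects as JSON in quotes. step_arm: Moves the arm, as the interface text tells. Its arguments: {"type":"object","properties":{"series":{"type":"array","items":{"type":"array"}},"claw":{"type":"number"},"newtons":{"type":"number"}},"required":["series"]}

```bash
mkdir -p pics; ls; cat > h.py <<'E'
import numpy as np, cv2
from cell import arm
def px2w(c,u,v,z=None,plane=None):
    p=cv2.undistortPoints(np.array([[[u,v]]],float),np.array(c["K"]),np.array(c["dist_coeffs"]))[0,0]
    V=np.array(c["view"]); R,t=V[:3,:3],V[:3,3]; d=np.array([p[0],p[1],1.])
    o=-R.T@t; w=R.T@d
    if plane is not None: z=(plane-o[2])/w[2]
    return o+z*w
E
python3 - <<'E'
from h import *
print(arm.observe())
for n in ["scene","top"]:
    c=arm.capture(n); cv2.imwrite(f"pics/{n}0.png",c["image"][:,:,::-1])
    np.savez(f"{n}0.npz",**c)
    for t in ["lamp_hood","pan_center","pan_handle_tip","eared_pot","rust_jar","rail_middle","warming_plate"]:
        try:
            for d in arm.tip_of(t,n)[:2]:
                r,q=d["centre"]; z=c["z_map"][int(r),int(q)]
                print(n,t,round(d["score"],2),np.round([q,r]),np.round(px2w(c,q,r,z=z),3))
        except Exception as e: print(n,t,e)
E
```

```text
pics
{'t': 0.0, 'joint_positions': array([-1.04041901e+00,  3.85555613e-01,  6.61917871e-03, -5.29762125e-04,
       -1.19403237e+00, -2.58568676e-01]), 'qvel': array([-0.00038642,  0.0008539 , -0.00023312,  0.00105502, -0.00014121,
        0.00103758]), 'tau': array([-3.02578164e-04, -3.90664601e+01,  1.87400740e+01,  4.21965793e+00,
        1.08835791e-02, -2.11639099e-04]), 'position': array([ 0.16763274, -0.60145579,  0.22145303]), 'orientation': array([ 3.13936650e+00, -7.96889614e-05, -2.86997936e+00]), 'force': array([0.01003835, 0.10663114, 0.12237975]), 'torque': array([ 0.00324828, -0.02380339, -0.0729182 ]), 'gripper_force': 0.0, 'opening': 0.08724719878115879}
scene lamp_hood 0.72 [312. 170.] [ 0.611 -0.022  0.254]
scene pan_center 0.9 [263. 274.] [0.653 0.097 0.049]
scene pan_handle_tip 0.78 [352. 289.] [ 0.504  0.003 -0.002]
scene pan_handle_tip 0.5 [282. 221.] [ 0.69  -0.023  0.07 ]
scene eared_pot 0.92 [350. 193.] [ 0.599 -0.145  0.097]
scene eared_pot 0.69 [284. 219.] [ 0.688 -0.026  0.077]
scene rust_jar 0.7 [284. 218.] [ 0.688 -0.028  0.075]
scene rail_middle 0.8 [386. 270.] [ 0.45  -0.029  0.068]
scene warming_plate 0.9 [311. 248.] [ 0.611 -0.013  0.044]
top lamp_hood 0.81 [359. 200.] [ 0.613 -0.045  0.254]
top pan_center 0.91 [285. 209.] [0.658 0.113 0.048]
top pan_handle_tip 0.8 [276. 288.] [0.478 0.055 0.099]
top eared_pot 0.82 [427. 271.] [ 0.623 -0.192  0.049]
top rust_jar 0.34 [354. 250.] [ 0.62  -0.046  0.044]
top rail_middle 0.83 [321. 325.] [ 0.452 -0.04   0.065]
top rail_middle 0.32 [429. 270.] [ 0.629 -0.195  0.049]
top warming_plate 0.63 [357. 252.] [ 0.617 -0.053  0.047]
```

View pics/scene0.png

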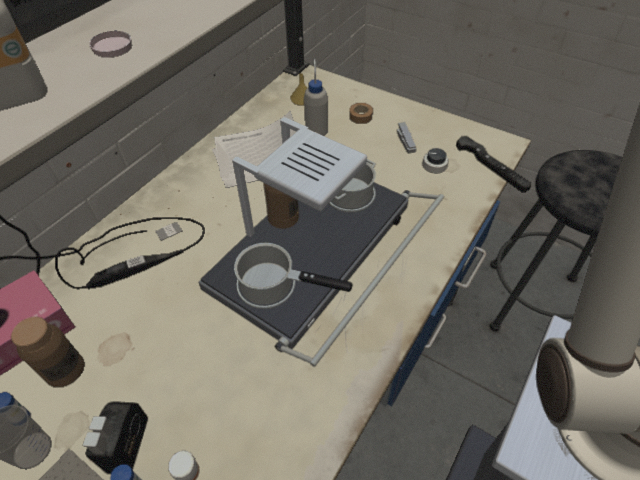

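View pics/top0.png

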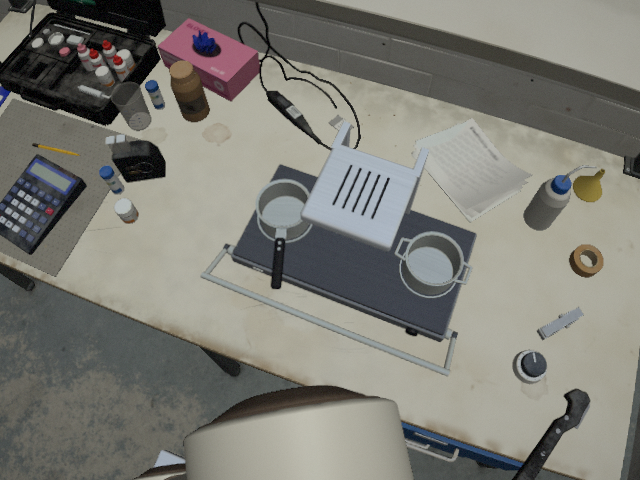

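Scene view: pan at (265,275) in the left (+y) ring, with its handle out to the front and its tip at (350,289). The jar is under the hood at (281,205), the pot at (352,190), and the rail is folded down in front. Top view: pan rim (284,210), handle tip (277,287), pot (433,265). Next I'll fit the plate frame.

```bash
cat >> h.py <<'E'
def cloud(c):
    z=np.array(c["z_map"]); v,u=np.nonzero(z>0)
    p=cv2.undistortPoints(np.stack([u,v],1).astype(float)[:,None],np.array(c["K"]),np.array(c["dist_coeffs"]))[:,0]
    d=z[v,u]; P=np.c_[p*d[:,None],d]; V=np.array(c["view"])
    W=np.full(z.shape+(3,),np.nan); W[v,u]=(P-V[:3,3])@V[:3,:3]; return W
def circ(X,r=None):
    from scipy.optimize import least_squares
    f=lambda q:np.hypot(X[:,0]-q[0],X[:,1]-q[1])-(r if r else q[2])
    s=least_squares(f,[*X[:,:2].mean(0),.05],loss='soft_l1',f_scale=.002); return s.x, np.median(abs(f(s.x)))
def line(X):
    l=cv2.fitLine(X[:,:2].astype(np.float32),cv2.DIST_HUBER,0,.01,.01).ravel(); return l
E
python3 - <<'E'
from h import *
print([a for a in dir(arm) if a[0]!='_'])
for n in ["scene","top"]:
    c=arm.capture(n); W=cloud(c); Z=W[...,2]
    mk={}
    for t in ["pan_center","pan_handle_tip","eared_pot","rust_jar","rail_middle","warming_plate","lamp_hood"]:
        try: r=arm.masks_of(t,n)
        except Exception as e: print(t,e); continue
        if r: mk[t]=r[0]["region"]; print(n,t,round(r[0]["score"],2),mk[t].sum(),np.round(r[0]["rect"]), len(r))
    for t in ["pan_center","eared_pot"]:
        if t in mk:
            X=W[mk[t]&(Z>.100)&(Z<.115)]; 
            if t=="pan_center":
                ctr=np.array([.658,.11]); X=X[np.hypot(*(X[:,:2]-ctr).T)<.075]
            print(n,t,len(X),circ(X),circ(X,.053))
    if "rail_middle" in mk:
        X=W[mk["rail_middle"]&(Z>.04)&(Z<.07)]; X=X[X[:,0]<.52]; print("rail",len(X),line(X),np.median(X,0),np.nanmin(X,0),np.nanmax(X,0))
    X=W[(Z>.09)&(Z<.116)&(W[...,0]>.42)&(W[...,0]<.585)&(W[...,1]>.0)&(W[...,1]<.15)]
    print("handle",len(X),line(X),X.min(0),X.max(0))
    if "rust_jar" in mk:
        X=W[mk["rust_jar"]&(Z>.05)&(Z<.2)]; print("jar",len(X),circ(X,.034),np.percentile(X,[2,50,98],axis=0))
    X=W[(Z>.246)&(Z<.262)&(W[...,0]>.45)&(W[...,0]<.75)&(abs(W[...,1]+.04)<.13)].astype(np.float32); print("hood",cv2.minAreaRect(X[:,:2]),X[:,2].mean())
    X=W[(Z>.035)&(Z<.055)&mk.get("warming_plate",Z>0)&(W[...,0]>.45)].astype(np.float32)
    print("plate",cv2.minAreaRect(X[:,:2]),np.median(X[:,2]))
E
```

```text
['Unreachable', 'boxes_of', 'capture', 'grip_point_offset', 'job_done', 'masks_of', 'observe', 'tip_of']
scene pan_center 0.84 3456 [292. 274. 118.  59.] 1
scene pan_handle_tip 0.96 3463 [291. 273. 118.  59.] 1
scene eared_pot 0.91 1089 [355. 186.  41.  51.] 1
scene rail_middle 0.84 1769 [357. 278. 171. 179.] 1
scene warming_plate 0.92 20420 [320. 243. 243. 247.] 1
scene lamp_hood 0.63 21365 [321. 242. 244. 249.] 1
scene pan_center 490 (array([0.63736262, 0.10945182, 0.05025888]), np.float64(0.001287582857104265)) (array([0.63664166, 0.11003965, 0.05      ]), np.float64(0.002701507543074154))
scene eared_pot 133 (array([ 0.62483939, -0.18965843,  0.05045575]), np.float64(0.0012430013060187595)) (array([ 0.62816974, -0.18965174,  0.05      ]), np.float64(0.001285723270388603))
rail 1387 [0.04864877 0.99881595 0.46097726 0.12040402] [0.45637502 0.01595805 0.06722602] [ 0.43635246 -0.27667794  0.04029517] [0.51976406 0.21070397 0.06999742]
handle 633 [0.95810246 0.28642562 0.54286414 0.08353113] [0.47436873 0.05267565 0.09229677] [0.58482307 0.10527993 0.10876956]Traceback (most recent call last):
  File "<stdin>", line 22, in <module>
cv2.error: OpenCV(4.12.0) /io/opencv/modules/imgproc/src/convhull.cpp:143: error: (-215:Assertion failed) total >= 0 && (depth == CV_32F || depth == CV_32S) in function 'convexHull'
```

```bash
python3 - <<'E'
from h import *
def rng(X): return np.round(np.percentile(X,[1,50,99],axis=0),3).tolist()
for n in ["scene","top"]:
    c=arm.capture(n); W=cloud(c); Z=W[...,2]; A,B=W[...,0],W[...,1]
    if n=="top":
        for t in ["pan_center","eared_pot"]:
            ctr=[.638,.11] if t[0]=="p" else [.625,-.19]
            X=W[(Z>.099)&(Z<.116)&(np.hypot(A-ctr[0],B-ctr[1])<.062)]
            print(t,len(X),circ(X),rng(X))
        X=W[(Z>.09)&(Z<.116)&(A>.42)&(A<.575)&(B>.0)&(B<.15)]; print("handle",line(X),rng(X))
        r=arm.masks_of("rust_jar",n); print("jar",len(r),[x["score"] for x in r])
    else:
        r=arm.masks_of("rust_jar",n); print(len(r),[(x["score"],x["rect"]) for x in r])
        b=np.zeros(Z.shape,bool); b[185:232,265:302]=1
        X=W[b&(Z>.06)&(Z<.195)&(A>.6)&(B>-.1)&(B<.06)]; print("jar",len(X),circ(X,.034),rng(X))
    X=W[(Z>.05)&(Z<.085)&(A>.41)&(A<.48)&(B<.2)&(B>-.27)]; print("rail",len(X),line(X),rng(X))
    X=W[(Z>.235)&(Z<.28)&(A>.45)&(A<.78)&(abs(B+.04)<.14)].astype(np.float32); print("hood",cv2.minAreaRect(X[:,:2].copy()) if len(X)>9 else 0,rng(X))
    X=W[(Z>.038)&(Z<.052)&(A>.47)&(A<.80)&(abs(B+.04)<.28)].astype(np.float32)
    print("plate",cv2.minAreaRect(X[:,:2].copy()),rng(X))
E
```

```text
2 [(0.68, [282.0, 207.2, 40.3, 43.9]), (0.62, [358.8, 279.9, 171.1, 181.1])]
jar 988 (array([ 0.70997451, -0.05110858,  0.05      ]), np.float64(0.0007443456868063102)) [[0.675, -0.062, 0.061], [0.693, -0.023, 0.107], [0.729, -0.016, 0.161]]
rail 1355 [0.04294524 0.99907744 0.45481175 0.01155031] [[0.439, -0.268, 0.055], [0.455, 0.0, 0.068], [0.469, 0.197, 0.072]]
hood ((0.6479616165161133, -0.041819632053375244), (0.1560468226671219, 0.19561590254306793), 87.97701263427734) [[0.55, -0.115, 0.237], [0.624, -0.026, 0.253], [0.74, 0.036, 0.256]]
plate ((0.6149584054946899, -0.038308992981910706), (0.4797617495059967, 0.2654317021369934), 87.26184844970703) [[0.514, -0.247, 0.039], [0.596, 0.004, 0.045], [0.748, 0.192, 0.051]]
pan_center 458 (array([0.63871249, 0.10640022, 0.0500655 ]), np.float64(0.00144172402291224)) [[0.582, 0.062, 0.099], [0.649, 0.113, 0.105], [0.692, 0.157, 0.109]]
eared_pot 584 (array([ 0.6269933 , -0.19352122,  0.05052936]), np.float64(0.0014445299274214382)) [[0.575, -0.247, 0.099], [0.64, -0.198, 0.106], [0.678, -0.14, 0.111]]
handle [0.95542806 0.2952241  0.5238301  0.07061402] [[0.478, 0.051, 0.098], [0.523, 0.07, 0.105], [0.573, 0.092, 0.109]]
jar 0 []
rail 1778 [ 0.04554765  0.99896216  0.45498753 -0.03711547] [[0.442, -0.269, 0.06], [0.455, -0.049, 0.069], [0.474, 0.197, 0.072]]
hood ((0.6506860256195068, -0.04413119703531265), (0.15498486161231995, 0.1963013857603073), 87.45330047607422) [[0.553, -0.12, 0.239], [0.623, -0.045, 0.254], [0.739, 0.03, 0.257]]
plate ((0.6455894112586975, -0.04253287613391876), (0.4810878038406372, 0.32217997312545776), 88.16136932373047) [[0.516, -0.262, 0.039], [0.59, -0.08, 0.046], [0.749, 0.171, 0.052]]
```

```bash
cat >> h.py <<'E'
from scipy.spatial.transform import Rotation as Ro, Slerp
import json
C=np.array([.638,.108]); YAW=np.radians(-2.5); O=np.array([.633,-.042])
def tool(tilt,yaw=YAW):   # tilt: angle of fingers below horizontal; tool y = plate +y
    z=np.array([np.cos(tilt),0,-np.sin(tilt)]); y=np.array([0,1.,0]); x=np.cross(y,z)
    return Ro.from_euler('z',yaw)*Ro.from_matrix(np.c_[x,y,z])
def cur():
    s=arm.observe(); return np.array(s["position"]),Ro.from_euler('xyz',s["orientation"])
def plan(wps,step=.055,ang=.17,minrows=1):
    p,R=cur(); rows=[]
    for q,Q in wps:
        q=np.array(q,float); r=(R.inv()*Q).as_rotvec(); n=max(minrows,int(np.ceil(max(np.linalg.norm(q-p)/step,np.linalg.norm(r)/ang))))
        S=Slerp([0,1],Ro.concatenate([R,Q])); p0=p
        for i in range(1,n+1):
            d=p0+(q-p0)*i/n; T=S(i/n)
            sh=np.round(R.inv().apply(d-p)*100,2); tv=np.round((R.inv()*T).as_rotvec(),3)
            rows.append([(sh+0).tolist(),(tv+0).tolist()]); p=p+R.apply(sh/100); R=R*Ro.from_rotvec(tv)
    print(len(rows)); print(json.dumps(rows)); return rows
E
python3 - <<'E'
from h import *
p,R=cur(); V=tool(np.pi/2)
plan([([.20,-.58,.40],R),([.45,-.30,.40],tool(np.pi/2,-.1)),([.46,.12,.40],V)])
E
```

```text
19
[[[-0.92, 0.31, -4.44], [0.0, 0.0, 0.0]], [[-0.93, 0.32, -4.43], [0.0, 0.0, 0.0]], [[-0.92, 0.31, -4.44], [0.0, 0.0, 0.0]], [[-0.92, 0.32, -4.43], [0.0, 0.0, 0.0]], [[-4.51, 2.89, 0.0], [0.0, 0.0, 0.053]], [[-4.36, 3.13, 0.0], [0.0, 0.0, 0.053]], [[-4.18, 3.36, 0.0], [0.0, 0.0, 0.053]], [[-4.0, 3.57, 0.0], [0.0, 0.0, 0.053]], [[-3.81, 3.78, 0.0], [0.0, 0.0, 0.054]], [[-3.59, 3.98, 0.0], [0.0, 0.0, 0.053]], [[-3.38, 4.16, 0.0], [0.0, 0.0, 0.053]], [[0.4, 5.24, 0.0], [0.0, 0.0, -0.007]], [[0.36, 5.24, 0.0], [0.0, 0.0, -0.007]], [[0.33, 5.24, 0.0], [0.0, 0.0, -0.007]], [[0.29, 5.24, 0.0], [0.0, 0.0, -0.007]], [[0.26, 5.25, 0.0], [0.0, 0.0, -0.007]], [[0.21, 5.24, 0.0], [0.0, 0.0, -0.007]], [[0.18, 5.25, 0.0], [0.0, 0.0, -0.007]], [[0.15, 5.25, -0.01], [0.0, 0.0, -0.008]]]
```

step_arm --series '[[[-0.9, 0.3, -4.4], [0, 0, 0]], [[-0.9, 0.3, -4.4], [0, 0, 0]], [[-0.9, 0.3, -4.4], [0, 0, 0]], [[-0.9, 0.3, -4.4], [0, 0, 0]], [[-4.5, 2.9, 0], [0, 0, 0.05]], [[-4.4, 3.1, 0], [0, 0, 0.05]], [[-4.2, 3.4, 0], [0, 0, 0.05]], [[-4.0, 3.6, 0], [0, 0, 0.05]]]' --claw 0 --newtons 30

```text
t: 2.4
position: [0.3427, -0.4182, 0.3987]
orientation: [-3.141, 0.0, -3.072]
force: [1.0, -0.2, 0.0]
opening: 0.0152
gripper_force: 0.0
```

step_arm --series '[[[-3.8, 3.8, 0], [0, 0, 0.05]], [[-3.6, 4.0, 0], [0, 0, 0.05]], [[-3.4, 4.2, 0], [0, 0, 0.05]], [[0.3, 5.2, 0], [0, 0, 0]], [[0.3, 5.2, 0], [0, 0, 0]], [[0.3, 5.2, 0], [0, 0, 0]], [[0.3, 5.2, 0], [0, 0, 0]], [[0.3, 5.2, 0], [0, 0, 0]]]'

```text
t: 3.4
position: [0.4523, -0.0352, 0.3989]
orientation: [3.141, 0.001, 3.063]
force: [1.2, 0.1, 0.6]
opening: 0.0005
gripper_force: 0.0
```

```bash
python3 - <<'E'
from h import *
T=tool(np.pi/6)
plan([([.44,.10,.30],T)])
E
```

```text
7
[[[0.33, 1.91, 1.41], [-0.003, -0.149, -0.005]], [[0.52, 1.91, 1.36], [-0.002, -0.15, -0.004]], [[0.72, 1.91, 1.26], [-0.003, -0.149, -0.005]], [[0.88, 1.91, 1.16], [-0.002, -0.15, -0.004]], [[1.04, 1.91, 1.01], [-0.003, -0.149, -0.005]], [[1.17, 1.92, 0.85], [-0.002, -0.15, -0.004]], [[1.28, 1.91, 0.67], [-0.003, -0.149, -0.005]]]
```

step_arm --series '[[[0.3, 1.9, 1.4], [0, -0.15, 0]], [[0.5, 1.9, 1.4], [0, -0.15, 0]], [[0.7, 1.9, 1.3], [0, -0.15, 0]], [[0.9, 1.9, 1.2], [0, -0.15, 0]], [[1.0, 1.9, 1.0], [0, -0.15, 0]], [[1.2, 1.9, 0.9], [0, -0.15, 0]], [[1.3, 1.9, 0.7], [0, -0.15, 0]], [[0, 0, 0], [0, 0, 0]]]'

```text
t: 4.4
position: [0.4427, 0.004, 0.3566]
orientation: [3.134, 0.895, 3.094]
force: [-0.2, -0.5, 0.2]
opening: 0.0002
gripper_force: 0.0
```

```bash
python3 - <<'E'
from h import *
print(cur()[0],cur()[1].as_matrix().round(3),arm.observe()["joint_positions"].round(2))
T=tool(np.pi/6)
plan([([.47,.14,.18],T),([.52,.138,.091],T)])
E
```

```text
[0.44273676 0.00395207 0.35664447] [[-0.625  0.042  0.78 ]
 [ 0.03   0.999 -0.03 ]
 [-0.78   0.004 -0.625]] [ 0.25 -0.42 -1.06  1.34 -0.23 -3.09]
7
[[[2.5, 2.73, 2.55], [0.001, -0.03, -0.001]], [[2.57, 2.73, 2.48], [0.001, -0.031, 0.0]], [[2.64, 2.73, 2.39], [0.0, -0.03, -0.001]], [[2.72, 2.73, 2.31], [0.001, -0.031, 0.0]], [[2.78, 2.74, 2.22], [0.001, -0.03, -0.001]], [[2.6, 0.01, 4.39], [0.0, 0.0, 0.0]], [[2.61, 0.01, 4.39], [0.0, 0.0, 0.0]]]
```

step_arm --series '[[[0, 0, 0], [0, 0.15, 0]], [[0, 0, 0], [0, 0.15, 0]], [[0, 0, 0], [0, 0.15, 0]], [[0, 0, 0], [0, 0.15, 0]], [[0, 0, 0], [0, 0.15, 0]], [[-2, 0, 3], [0, 0.1, 0]], [[0, 0, 0], [0, 0, 0]]]'

```text
t: 5.28
position: [0.4874, -0.0039, 0.3474]
orientation: [-3.136, 0.212, 3.085]
force: [0.7, 0.3, 1.1]
opening: 0.0005
gripper_force: 0.0
```

```bash
cat > kin.py <<'E'
from h import *
from scipy.optimize import least_squares
def fk(q,k):
    r0,h,L1,L2,e,D=k
    A=Ro.from_euler('z',q[0]); p=A.apply([r0,0,h]); B=A*Ro.from_euler('y',q[1]); p=p+B.apply([0,0,L1])
    F=B*Ro.from_euler('y',-q[2]); p=p+F.apply([L2,0,e])
    W=F*Ro.from_euler('x',q[3]*S4)*Ro.from_euler('y',-q[4])
    p=p+W.apply([D,0,0]); return p,W*Ro.from_euler('x',q[5]*S6)
S4=S6=1
E
python3 - <<'E'
from h import *
s=arm.observe(); print(repr(s["joint_positions"]),s["position"],s["orientation"])
import kin
data=[([-1.0404,.38556,.00662,-.00053,-1.19403,-.25857],[.16763,-.60146,.22145],[3.13937,0,-2.86998]),
 (s["joint_positions"],s["position"],s["orientation"])]
json.dump([[list(map(float,a)) for a in d] for d in data],open("data.json","w"))
for kin.S4 in(1,-1):
  for kin.S6 in (1,-1):
    Ms=[]
    for q,p,o in data:
        _,R=kin.fk(q,[0]*6); Ms.append((R.inv()*Ro.from_euler('xyz',o)).as_rotvec())
    print(kin.S4,kin.S6,np.round(Ms,3))
E
```

```text
array([ 0.38901877, -0.04031063, -0.26595511,  0.10526712, -1.15793814,
       -2.05075955]) [ 0.48736144 -0.00385168  0.34744226] [-3.13556098  0.2120449   3.0845017 ]
1 1 [[-0.821  1.41  -0.819]
 [ 1.993  0.809  1.723]]
1 -1 [[-1.21   1.209 -1.208]
 [-1.183  0.977 -1.28 ]]
-1 1 [[-0.82   1.41  -0.82 ]
 [ 1.872  0.59   1.872]]
-1 -1 [[-1.209  1.209 -1.209]
 [-1.209  1.209 -1.209]]
```

```bash
cat > kin.py <<'E'
from h import *
from scipy.optimize import least_squares
def fk(q,k):
    r0,h,L1,L2,e,D,y0=k
    A=Ro.from_euler('z',q[0]); p=A.apply([r0,y0,h]); B=A*Ro.from_euler('y',q[1]); p=p+B.apply([0,0,L1])
    F=B*Ro.from_euler('y',-q[2]); p=p+F.apply([L2,0,e])
    W=F*Ro.from_euler('x',-q[3])*Ro.from_euler('y',-q[4])
    p=p+W.apply([D,0,0]); return p,W*Ro.from_euler('x',-q[5])*Ro.from_rotvec([-1.2092,1.2092,-1.2092])
E
python3 - <<'E'
from kin import *
data=json.load(open("data.json"))
data.append(([.25,-.42,-1.06,1.34,-.23,-3.09],[.44274,.00395,.35664],[3.134,.895,3.094]))
for d in data: print(np.round((fk(d[0],[0]*7)[1].inv()*Ro.from_euler('xyz',d[2])).as_rotvec(),3))
f=lambda k:np.concatenate([(fk(d[0],k)[0]-d[1])*w for d,w in zip(data,[1,1,.3])]+[1e-4*(k-np.array([0,.3,.4,.4,0,.25,0]))])
s=least_squares(f,[0,.3,.4,.4,0,.25,-.16]); print(np.round(s.x,4),np.round(f(s.x),4))
E
```

```text
[ 0. -0.  0.]
[ 0. -0.  0.]
[0.    0.003 0.003]
[ 0.052   0.2056  0.5868  0.3453  0.0315  0.4159 -0.1481] [ 0.0105  0.0055  0.0136  0.0002  0.0004 -0.0086  0.0072 -0.0399 -0.0166
  0.     -0.      0.     -0.      0.      0.     -0.    ]
```

```bash
python3 - <<'E'
from kin import *
data=json.load(open("data.json"))
data.append(([.25,-.42,-1.06,1.34,-.23,-3.09],[.44274,.00395,.35664],[3.134,.895,3.094]))
def fk2(q,k,mode):
    r0,h,L1,L2,e,D=k[:6]; o=k[6:]
    A=Ro.from_euler('z',q[0]); p=A.apply([r0,0,h]); B=A*Ro.from_euler('y',q[1]); p=p+B.apply([0,0,L1])
    F=B*Ro.from_euler('y',-q[2]); p=p+F.apply([L2,0,e])
    X=F*Ro.from_euler('x',-q[3]); W=X*Ro.from_euler('y',-q[4]); p=p+W.apply([D,0,0])
    T=W*Ro.from_euler('x',-q[5])
    if mode=="world": p=p+np.array([o[0],o[1],0])
    if mode=="x4": p=p+X.apply([0,o[0],0])+0*o[1]
    if mode=="w5": p=p+W.apply([0,o[0],o[1]])
    if mode=="t6": p=p+T.apply([0,o[0],o[1]])
    if mode=="base": p=p+A.apply([0,o[0],0])
    return p
for m in ["world","x4","w5","t6","base"]:
    f=lambda k:np.concatenate([(fk2(d[0],k,m)-d[1]) for d in data]+[1e-3*(k-np.array([0,.3,.4,.4,0,.25,0,0]))])
    s=least_squares(f,[0,.3,.4,.4,0,.25,0,0]); print(m,np.round(s.x,3),np.round(f(s.x)[:9]*1000,1))
E
```

```text
world [ 0.282  0.806  0.144  0.323 -0.268  0.304 -0.093 -0.135] [ 10.8   4.1  45.2 -25.3  64.4 -28.6  14.5 -68.5 -16.6]
x4 [-0.007  0.163  0.567  0.428 -0.     0.309 -0.16   0.   ] [ 0.1  0.1 -0.7  0.  -0.1  0.4 -0.1  0.6  0.3]
w5 [-0.001  0.16   0.564  0.425 -0.001  0.304 -0.16  -0.002] [-0.1 -0.  -0.  -0.   0.1  0.   0.  -0.   0. ]
t6 [ 0.286  1.012  0.208  0.332 -0.431  0.405 -0.089  0.12 ] [ 38.7  20.   55.4 -28.7  73.3 -35.1  17.1 -81.4 -20.4]
base [ 0.443 -0.015  0.426 -0.026  0.072  0.18  -0.132  0.   ] [ 24.9  11.9  56.  -13.6  36.4 -35.5  13.  -65.2 -20.6]
```

```bash
cat > kin.py <<'E'
from h import *
from scipy.optimize import least_squares
lo=np.array([-3.14,-1.21,-1.07,-3.16,-2.99,-3.1])+.04; hi=np.array([3.14,2.06,1.41,2.05,-.16,3.1])-.04
def fk(q,full=False):
    A=Ro.from_euler('z',q[0]); B=A*Ro.from_euler('y',q[1]); p1=np.array([0,0,.16]); p2=p1+B.apply([0,0,.564])
    F=B*Ro.from_euler('y',-q[2]); p3=p2+F.apply([.425,0,0]); W=F*Ro.from_euler('x',-q[3])*Ro.from_euler('y',-q[4])
    p4=p3+W.apply([0,-.16,0]); p=p4+W.apply([.304,0,0]); R=W*Ro.from_euler('x',-q[5])*Ro.from_rotvec([-1.2092,1.2092,-1.2092])
    return (p,R,[p2,p3,p4]) if full else (p,R)
def ik(p,R,q0):
    def f(q):
        a,b=fk(q); return np.r_[(a-p)*10,(b.inv()*R).as_rotvec()]
    s=least_squares(f,np.clip(q0,lo+.01,hi-.01),bounds=(lo,hi)); return s.x,np.abs(s.fun).max()
def sols(p,R,n=60,seed=0):
    g=np.random.default_rng(seed); out=[]
    for i in range(n):
        q,e=ik(p,R,g.uniform(lo,hi))
        if e<2e-3 and not any(np.abs(q-o).max()<.05 for o in out): out.append(q)
    return out
E
python3 - <<'E'
from kin import *
for nm,P in [("start",[.52,.135,.091]),("end",[.618,-.015,.091])]:
  for tilt in (30,40):
   for yw in (0,):
    for roll in (0,180):
     for q in sols(np.array(P),tool(np.radians(tilt),YAW+np.radians(yw))*Ro.from_euler('z',roll,degrees=True),40):
        _,_,m=fk(q,True); print(nm,tilt,yw,roll,q.round(2),[x.round(2).tolist() for x in m])
E
```

```text
end 30 0 0 [-0.42  0.45 -0.75 -2.64 -0.71  1.37] [[0.23, -0.1, 0.67], [0.36, -0.16, 0.27], [0.35, -0.0, 0.24]]
end 30 0 180 [-0.42  0.45 -0.75 -2.64 -0.71 -1.77] [[0.23, -0.1, 0.67], [0.36, -0.16, 0.27], [0.35, -0.0, 0.24]]
end 40 0 0 [-0.29  0.35 -0.53 -2.28 -0.25  0.88] [[0.18, -0.05, 0.69], [0.45, -0.13, 0.36], [0.39, -0.0, 0.29]]
end 40 0 180 [-0.29  0.35 -0.53 -2.28 -0.25 -2.26] [[0.18, -0.05, 0.69], [0.45, -0.13, 0.36], [0.39, -0.0, 0.29]]
```

```bash
cat >> kin.py <<'E'
def tcp(beta,rho,R,z=.091):
    """TCP so that the shut finger tip touches the trailing side of the handle at angle beta from plate -x"""
    a=np.pi+YAW+beta; u=np.array([np.cos(a),np.sin(a)]); n=np.array([u[1],-u[0]])
    V=R.apply([[i*.0095,j*.015,0] for i in(-1,1) for j in(-1,1)])[:,:2]
    s=(V@-n).max(); return np.r_[C+rho*u+n*(.0095+s),z]
E
python3 - <<'E'
from kin import *
qe=np.array([-.42,.45,-.75,-2.64,-.71,1.37])
for b in (15,40,65,90):
  for tilt in (30,40,50,60):
    r=[]
    for yw in (-60,-45,-30,-15,0,15,30,45,60):
      R=tool(np.radians(tilt),YAW+np.radians(yw)); best=9
      for rho in (.11,.14):
        for q0 in (qe,qe+[0,-.5,-.2,.5,-.5,-1]):
          q,e=ik(tcp(np.radians(b),rho,R),R,q0); best=min(best,e)
      r.append("ok" if best<3e-3 else "%.2f"%best)
    print(b,tilt,r)
E
```

```text
15 30 ['0.63', '0.50', '0.33', '0.17', '0.04', 'ok', 'ok', 'ok', 'ok']
15 40 ['0.54', '0.45', '0.32', '0.14', 'ok', 'ok', 'ok', 'ok', 'ok']
15 50 ['0.52', '0.41', '0.27', '0.12', '0.01', '0.11', '0.03', 'ok', 'ok']
15 60 ['0.52', '0.40', '0.27', '0.12', '0.13', '0.19', '0.05', 'ok', 'ok']
40 30 ['0.60', '0.43', '0.25', '0.10', 'ok', 'ok', 'ok', 'ok', 'ok']
40 40 ['0.49', '0.40', '0.24', '0.06', 'ok', 'ok', 'ok', 'ok', 'ok']
40 50 ['0.48', '0.35', '0.20', '0.05', '0.04', '0.08', 'ok', 'ok', 'ok']
40 60 ['0.47', '0.34', '0.20', '0.13', '0.12', '0.10', 'ok', 'ok', 'ok']
65 30 ['0.58', '0.43', '0.22', '0.02', 'ok', 'ok', 'ok', 'ok', 'ok']
65 40 ['0.47', '0.37', '0.20', '0.01', 'ok', 'ok', 'ok', 'ok', 'ok']
65 50 ['0.46', '0.32', '0.16', '0.00', '0.07', '0.06', 'ok', 'ok', 'ok']
65 60 ['0.45', '0.32', '0.16', '0.15', '0.15', '0.06', 'ok', 'ok', 'ok']
90 30 ['0.58', '0.42', '0.22', 'ok', 'ok', 'ok', 'ok', 'ok', 'ok']
90 40 ['0.48', '0.36', '0.19', 'ok', 'ok', 'ok', 'ok', 'ok', 'ok']
90 50 ['0.47', '0.32', '0.16', '0.02', '0.10', '0.04', 'ok', 'ok', 'ok']
90 60 ['0.47', '0.32', '0.16', '0.18', '0.17', '0.02', 'ok', 'ok', 'ok']
```

```bash
cat >> kin.py <<'E'
def jplan(qs,ang=.17,step=.055):
    q=np.array(arm.observe()["joint_positions"]); p,R=cur(); rows=[]; info=[]
    for t in qs:
        n=1
        while True:
            path=[q+(t-q)*i/n for i in range(n+1)]; F=[fk(x) for x in path]
            if np.abs(t-q).max()/n<.2 and all(np.linalg.norm((F[i][1].inv()*F[i+1][1]).as_rotvec())<ang and np.linalg.norm(F[i+1][0]-F[i][0])<step for i in range(n)): break
            n+=1
        for x,(d,T) in zip(path[1:],F[1:]):
            sh=np.round(R.inv().apply(d-p)*100,1); tv=np.round((R.inv()*T).as_rotvec(),2)
            rows.append([(sh+0).tolist(),(tv+0).tolist()]); p=p+R.apply(sh/100); R=R*Ro.from_rotvec(tv)
            info.append(p.round(2).tolist())
        q=t
    print(len(rows)); print(json.dumps(rows)); print(info)
E
python3 - <<'E'
from kin import *
qe=np.array([-.42,.45,-.75,-2.64,-.71,1.37]); q0=arm.observe()["joint_positions"]
R=tool(np.radians(35),YAW+np.radians(15))
s=tcp(np.radians(19.5),.11,R); print(s)
for r in (0,np.pi):
  q=ik(tcp(np.radians(89),.11,R),R*Ro.from_euler('z',r),qe-[0,0,0,0,0,r])[0]
  for b in (60,40,19.5): q,e=ik(tcp(np.radians(b),.11,R),R*Ro.from_euler('z',r),q); print(b,q.round(2),e)
  pre=s+[-.02,.03,0]; q1,e1=ik(pre,R*Ro.from_euler('z',r),q); up=pre+[-.04,0,.13]; q2,e2=ik(up,R*Ro.from_euler('z',r),q1)
  print(r,pre,up,q1.round(2),e1,q2.round(2),e2,[x.round(2) for x in fk(q2,True)[2]])
  if r==0: np.save("q2.npy",q2); jplan([q2])
E
```

```text
[0.52553189 0.0996332  0.091     ]
60 [-0.34  0.33 -0.64 -2.1  -0.52  0.93] 2.600709231304066e-10
40 [-0.32  0.31 -0.74 -2.23 -0.56  1.07] 1.1166875237000881e-10
19.5 [-0.26  0.32 -0.81 -2.39 -0.59  1.21] 5.551115123125783e-15
0 [0.50553189 0.1296332  0.091     ] [0.46553189 0.1296332  0.221     ] [-0.22  0.32 -0.89 -2.53 -0.65  1.32] 3.7939033858958027e-11 [ 0.   -0.12 -0.72 -2.06 -0.2   0.6 ] 0.11428664749941822 [array([-0.07, -0.  ,  0.72]), array([0.28, 0.  , 0.48]), array([0.2 , 0.08, 0.36])]
14
[[[2.0, 2.6, 3.0], [-0.14, 0.01, -0.1]], [[1.7, 2.5, 2.6], [-0.13, -0.02, -0.08]], [[1.1, 2.3, 2.4], [-0.12, -0.05, -0.07]], [[0.7, 2.1, 2.0], [-0.1, -0.07, -0.06]], [[0.3, 1.8, 1.8], [-0.07, -0.09, -0.06]], [[-0.1, 1.3, 1.3], [-0.04, -0.11, -0.04]], [[-0.3, 0.9, 1.1], [-0.01, -0.1, -0.04]], [[-0.4, 0.5, 0.8], [0.02, -0.11, -0.04]], [[-0.4, 0.0, 0.6], [0.05, -0.09, -0.03]], [[-0.3, -0.4, 0.3], [0.07, -0.07, -0.03]], [[-0.1, -0.8, 0.1], [0.09, -0.05, -0.02]], [[0.2, -1.0, 0.0], [0.1, -0.03, -0.03]], [[0.5, -1.2, -0.1], [0.1, 0.0, -0.02]], [[0.8, -1.2, -0.2], [0.1, 0.03, -0.02]]]
[[0.48, 0.02, 0.31], [0.46, 0.05, 0.29], [0.45, 0.08, 0.27], [0.45, 0.1, 0.25], [0.44, 0.13, 0.24], [0.44, 0.14, 0.24], [0.44, 0.16, 0.24], [0.45, 0.17, 0.24], [0.45, 0.17, 0.24], [0.46, 0.17, 0.24], [0.46, 0.16, 0.23], [0.47, 0.15, 0.23], [0.47, 0.14, 0.23], [0.47, 0.13, 0.22]]
60 [-0.34  0.33 -0.64 -2.1  -0.52 -2.21] 2.5556022575923265e-10
40 [-0.32  0.31 -0.74 -2.23 -0.56 -2.07] 1.3785227993834415e-10
19.5 [-0.26  0.32 -0.81 -2.39 -0.59 -1.94] 7.771561172376096e-15
3.141592653589793 [0.50553189 0.1296332  0.091     ] [0.46553189 0.1296332  0.221     ] [-0.22  0.32 -0.89 -2.53 -0.65 -1.82] 4.492691635382684e-11 [ 0.   -0.12 -0.72 -2.06 -0.2  -2.54] 0.11428764837351603 [array([-0.07, -0.  ,  0.72]), array([0.28, 0.  , 0.48]), array([0.2 , 0.08, 0.36])]
```

```bash
python3 - <<'E'
from kin import *
q1=np.array([-.22,.32,-.89,-2.53,-.65,-1.82]); q0=arm.observe()["joint_positions"]
for up in (0,.2,.35):
  qa=q1-[0,up,0,0,0,0]
  for i in range(11):
    q=q0+(qa-q0)*i/10; p,R,m=fk(q,True); print(up,i,p.round(2),R.as_matrix()[:,2].round(2),R.as_matrix()[:,1].round(2),m[1].round(2),m[2].round(2))
jplan([q1-[0,.2,0,0,0,0]])
E
```

```text
0 0 [ 0.49 -0.    0.35] [ 0.21 -0.02 -0.98] [ 0.06  1.   -0.01] [0.36 0.15 0.63] [0.43 0.   0.64]
0 1 [0.45 0.03 0.27] [ 0.09  0.18 -0.98] [0.18 0.96 0.19] [0.38 0.13 0.59] [ 0.42 -0.02  0.56]
0 2 [0.41 0.07 0.21] [ 0.02  0.38 -0.93] [0.35 0.87 0.36] [0.39 0.11 0.55] [ 0.4  -0.04  0.49]
0 3 [0.38 0.12 0.17] [ 0.03  0.55 -0.83] [0.53 0.7  0.48] [0.4  0.08 0.51] [ 0.37 -0.05  0.42]
0 4 [0.37 0.16 0.15] [ 0.1   0.68 -0.72] [0.7  0.47 0.54] [0.4  0.06 0.47] [ 0.34 -0.04  0.37]
0 5 [0.37 0.2  0.14] [ 0.22  0.76 -0.61] [0.82 0.19 0.53] [0.4  0.03 0.44] [ 0.3  -0.03  0.33]
0 6 [0.39 0.22 0.14] [ 0.38  0.76 -0.53] [ 0.87 -0.11  0.47] [0.39 0.01 0.41] [ 0.27 -0.01  0.3 ]
0 7 [0.42 0.23 0.13] [ 0.55  0.69 -0.48] [ 0.84 -0.41  0.37] [ 0.38 -0.01  0.37] [0.25 0.02 0.28]
0 8 [0.45 0.21 0.13] [ 0.69  0.56 -0.47] [ 0.7  -0.67  0.24] [ 0.36 -0.04  0.35] [0.25 0.04 0.27]
0 9 [0.49 0.18 0.11] [ 0.78  0.38 -0.5 ] [ 0.49 -0.86  0.11] [ 0.34 -0.05  0.32] [0.25 0.06 0.27]
0 10 [0.51 0.13 0.09] [ 0.8   0.18 -0.57] [ 0.21 -0.98  0.  ] [ 0.32 -0.07  0.3 ] [0.26 0.08 0.27]
0.2 0 [ 0.49 -0.    0.35] [ 0.21 -0.
[... 2641 characters left out ...]
0.09, -0.02, 0.12]], [[-0.1, 1.5, 0.7], [-0.1, -0.02, 0.12]], [[-0.4, 1.7, 0.6], [-0.1, -0.03, 0.12]], [[-0.5, 1.9, 0.5], [-0.1, -0.03, 0.12]], [[-0.7, 2.1, 0.5], [-0.1, -0.03, 0.12]], [[-0.7, 2.3, 0.4], [-0.1, -0.04, 0.12]], [[-0.8, 2.6, 0.5], [-0.1, -0.04, 0.12]], [[-0.9, 2.8, 0.5], [-0.1, -0.04, 0.12]]]
[[0.47, 0.01, 0.31], [0.45, 0.03, 0.28], [0.43, 0.05, 0.25], [0.41, 0.07, 0.23], [0.39, 0.1, 0.21], [0.38, 0.12, 0.19], [0.37, 0.14, 0.19], [0.37, 0.16, 0.18], [0.37, 0.18, 0.18], [0.37, 0.2, 0.18], [0.38, 0.21, 0.18], [0.39, 0.22, 0.18], [0.4, 0.23, 0.19], [0.42, 0.23, 0.19], [0.44, 0.22, 0.19], [0.45, 0.21, 0.2], [0.47, 0.2, 0.2], [0.49, 0.18, 0.2], [0.5, 0.15, 0.19], [0.51, 0.13, 0.19]]
```

step_arm --series '[[[2.7, 1.6, 3.3], [-0.1, 0.07, 0.07]], [[2.8, 1.2, 3.2], [-0.09, 0.06, 0.08]], [[2.5, 1.0, 2.9], [-0.1, 0.05, 0.09]], [[2.4, 0.9, 2.6], [-0.09, 0.05, 0.09]], [[2.1, 0.7, 2.5], [-0.1, 0.03, 0.1]], [[1.8, 0.7, 2.2], [-0.09, 0.04, 0.1]], [[1.6, 0.7, 1.9], [-0.1, 0.02, 0.11]], [[1.3, 0.7, 1.7], [-0.09, 0.02, 0.11]]]'

```text
t: 6.28
position: [0.3665, 0.1628, 0.1836]
orientation: [2.43, -0.394, 2.501]
force: [-0.7, -0.3, -0.9]
opening: 0.0003
gripper_force: 0.0
```

```bash
python3 - <<'E'
from kin import *
s=arm.observe(); print(s["joint_positions"].round(2),s["position"],np.abs(fk(s["joint_positions"])[0]-s["position"]).max())
jplan([np.array([-.22,.12,-.89,-2.53,-.65,-1.82])])
E
```

```text
[ 0.13  0.02 -0.51 -0.96 -0.96 -1.95] [0.36649781 0.1628474  0.18360343] 0.002251850710856651
12
[[[0.7, 0.8, 1.6], [-0.1, 0.01, 0.11]], [[0.7, 0.8, 1.3], [-0.09, 0.0, 0.12]], [[0.5, 1.0, 1.1], [-0.1, -0.01, 0.11]], [[0.3, 1.1, 0.9], [-0.09, -0.01, 0.12]], [[0.0, 1.3, 0.8], [-0.1, -0.01, 0.12]], [[-0.2, 1.4, 0.7], [-0.1, -0.03, 0.12]], [[-0.4, 1.7, 0.6], [-0.09, -0.02, 0.12]], [[-0.5, 1.8, 0.5], [-0.1, -0.04, 0.12]], [[-0.7, 2.1, 0.5], [-0.1, -0.03, 0.12]], [[-0.8, 2.3, 0.5], [-0.1, -0.04, 0.12]], [[-0.9, 2.5, 0.4], [-0.1, -0.04, 0.12]], [[-0.9, 2.7, 0.5], [-0.1, -0.04, 0.12]]]
[[0.37, 0.18, 0.18], [0.37, 0.2, 0.18], [0.38, 0.21, 0.18], [0.39, 0.22, 0.19], [0.41, 0.23, 0.19], [0.42, 0.23, 0.19], [0.44, 0.22, 0.2], [0.46, 0.21, 0.2], [0.47, 0.2, 0.2], [0.49, 0.18, 0.2], [0.5, 0.15, 0.19], [0.51, 0.13, 0.19]]
```

Tracking the branch well.

step_arm --series '[[[0.7, 0.8, 1.6], [-0.1, 0.01, 0.11]], [[0.7, 0.8, 1.3], [-0.09, 0, 0.12]], [[0.5, 1.0, 1.1], [-0.1, -0.01, 0.11]], [[0.3, 1.1, 0.9], [-0.09, -0.01, 0.12]], [[0, 1.3, 0.8], [-0.1, -0.01, 0.12]], [[-0.2, 1.4, 0.7], [-0.1, -0.03, 0.12]], [[-0.4, 1.7, 0.6], [-0.09, -0.02, 0.12]], [[-0.5, 1.8, 0.5], [-0.1, -0.04, 0.12]]]'

```text
t: 7.28
position: [0.457, 0.2096, 0.1985]
orientation: [2.344, -1.027, 1.499]
force: [0.4, -0.2, 0.4]
opening: 0.0002
gripper_force: 0.0
```

step_arm --series '[[[-0.7, 2.1, 0.5], [-0.1, -0.03, 0.12]], [[-0.8, 2.3, 0.5], [-0.1, -0.04, 0.12]], [[-0.9, 2.5, 0.4], [-0.1, -0.04, 0.12]], [[-0.9, 2.7, 0.5], [-0.1, -0.04, 0.12]], [[0, 0, 0], [0, 0, 0]]]'

```text
t: 7.9
position: [0.5137, 0.1257, 0.1867]
orientation: [2.918, -1.144, 0.416]
force: [-0.3, 1.2, 0.5]
opening: 0.0004
gripper_force: 0.0
```

```bash
cat >> kin.py <<'E'
RP=tool(np.radians(35),YAW+np.radians(15))*Ro.from_euler('z',np.pi)
E
python3 - <<'E'
from kin import *
s=arm.observe(); print(s["joint_positions"].round(2),s["position"])
w=[([.50,.14,.091],RP)]
plan(w,step=.04,ang=.1)
plan(w+[(tcp(np.radians(b),.11,RP),RP) for b in (19.5,30,40,50,60,70,78)],step=.03)
E
```

```text
[-0.23  0.14 -0.9  -2.53 -0.68 -1.79] [0.51373949 0.12573125 0.18669769]
3
[[[-3.0, -0.85, 0.95], [0.017, -0.064, 0.026]], [[-2.95, -0.76, 1.15], [0.017, -0.065, 0.025]], [[-2.89, -0.66, 1.36], [0.017, -0.064, 0.026]]]
12
[[[-2.25, -0.64, 0.71], [0.013, -0.048, 0.019]], [[-2.22, -0.58, 0.83], [0.012, -0.048, 0.019]], [[-2.19, -0.54, 0.94], [0.013, -0.049, 0.02]], [[-2.15, -0.47, 1.05], [0.013, -0.048, 0.019]], [[0.46, 2.24, 0.66], [0.0, 0.0, 0.0]], [[0.47, 2.25, 0.67], [0.0, 0.0, 0.0]], [[-0.07, 2.01, -0.1], [0.0, 0.0, 0.0]], [[0.13, 1.95, 0.19], [0.0, 0.0, 0.0]], [[0.35, 1.93, 0.5], [0.0, 0.0, 0.0]], [[0.55, 1.81, 0.79], [0.0, 0.0, 0.0]], [[0.76, 1.63, 1.07], [0.0, 0.0, 0.0]], [[0.73, 1.13, 1.05], [0.0, 0.0, 0.0]]]
```

step_arm --series '[[[-3.0, -0.8, 1.0], [0.02, -0.06, 0.03]], [[-3.0, -0.8, 1.1], [0.02, -0.07, 0.03]], [[-2.9, -0.7, 1.4], [0.02, -0.06, 0.03]], [[0, 0, 0], [0, 0, 0]]]'

```text
t: 8.4
position: [0.5, 0.1402, 0.0889]
orientation: [-3.114, -0.96, 0.198]
force: [-0.4, 0.8, 0.4]
opening: 0.0006
gripper_force: 0.0
```

```bash
python3 - <<'E'
from kin import *
s=arm.observe(); print(s["joint_positions"].round(2),s["position"],cur()[1].as_matrix()[:,2].round(2))
c=arm.capture("scene"); cv2.imwrite("pics/s1.png",cv2.resize(c["image"][120:400,140:500,::-1],None,fx=2,fy=2))
plan([(tcp(np.radians(b),.11,RP),RP) for b in (19.5,30,40,50,60,70,78)],step=.03)
E
```

```text
[-0.21  0.34 -0.92 -2.56 -0.69 -1.8 ] [0.49998364 0.14018602 0.08892587] [ 0.8   0.19 -0.57]
8
[[[0.53, 2.23, 0.6], [-0.005, -0.001, -0.006]], [[0.51, 2.23, 0.62], [-0.005, -0.001, -0.006]], [[-0.07, 2.01, -0.1], [0.0, 0.0, 0.0]], [[0.14, 1.96, 0.19], [0.0, 0.0, 0.0]], [[0.35, 1.92, 0.5], [0.0, 0.0, 0.0]], [[0.55, 1.81, 0.79], [0.0, 0.0, 0.0]], [[0.75, 1.64, 1.08], [0.0, 0.0, 0.0]], [[0.74, 1.12, 1.05], [0.0, 0.0, 0.0]]]
```

View pics/s1.png

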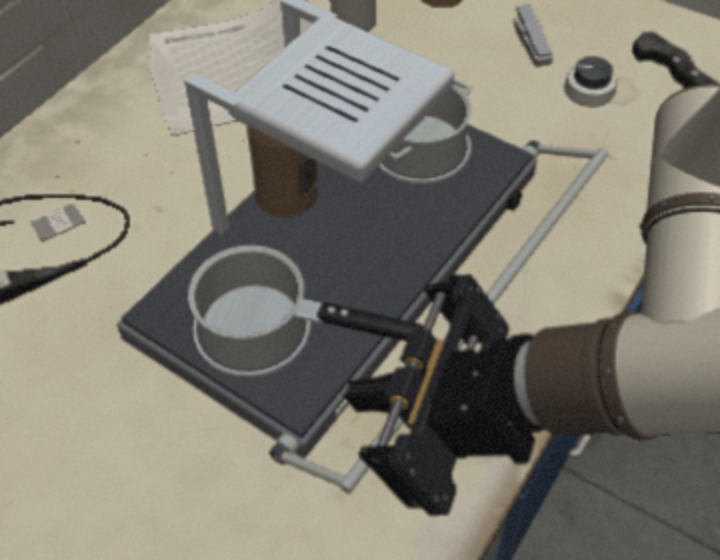

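```bash
python3 - <<'E'
from kin import *
plan([(tcp(np.radians(b),.12,RP),RP) for b in (16,30,40,50,60)],step=.015)
E
```

```text
11
[[[0.18, 1.28, 0.16], [-0.003, -0.001, -0.004]], [[0.18, 1.27, 0.17], [-0.004, 0.0, -0.004]], [[0.17, 1.28, 0.17], [-0.003, -0.001, -0.004]], [[-0.06, 1.45, -0.08], [0.0, 0.0, 0.0]], [[-0.06, 1.45, -0.09], [0.0, 0.0, 0.0]], [[0.09, 1.06, 0.12], [0.0, 0.0, 0.0]], [[0.08, 1.06, 0.13], [0.0, 0.0, 0.0]], [[0.2, 1.04, 0.28], [0.0, 0.0, 0.0]], [[0.2, 1.03, 0.28], [0.0, 0.0, 0.0]], [[0.31, 0.97, 0.44], [0.0, 0.0, 0.0]], [[0.31, 0.98, 0.45], [0.0, 0.0, 0.0]]]
```

step_arm --series '[[[0.2, 1.3, 0.2], [0, 0, 0]], [[0.2, 1.3, 0.2], [0, 0, 0]], [[0.2, 1.3, 0.2], [0, 0, 0]], [[-0.1, 1.4, -0.1], [0, 0, 0]], [[0, 1.4, -0.1], [0, 0, 0]], [[0.1, 1.1, 0.1], [0, 0, 0]], [[0, 0, 0], [0, 0, 0]]]'

```text
t: 9.32
position: [0.5251, 0.0634, 0.0925]
orientation: [-3.119, -0.965, 0.198]
force: [-0.8, 0.9, 0.6]
opening: 0.0002
gripper_force: 0.0
```

```bash
cat >> kin.py <<'E'
def look(hs=("top","scene"),save=None,b=None):
    print("t",arm.observe()["t"])
    for n in hs:
        c=arm.capture(n)
        if save: cv2.imwrite(f"pics/{save}_{n}.png",c["image"][:,:,::-1])
        W=cloud(c); A,B,Z=W[...,0],W[...,1],W[...,2]; G=c["image"].astype(int).sum(2)
        dark=(G<150)&(Z>.095)&(Z<.113)
        m=dark&(np.hypot(A-C[0],B-C[1])>.066)&(np.hypot(A-C[0],B-C[1])<.178)
        X=W[m]
        if len(X)>15:
            a=np.degrees(np.arctan2(X[:,1]-C[1],X[:,0]-C[0])-YAW)%360-180; print(n,len(X),"beta pct",np.percentile(a,[5,25,50,75,95]).round(1),"rmax",np.hypot(*(X[:,:2]-C).T).max().round(3))
        t=arm.tip_of("pan_handle_tip",n)
        if t: r,q=t[0]["centre"]; p=px2w(c,q,r,plane=.099); print(n,"tip",round(t[0]["score"],2),p.round(3),"beta",round(np.degrees(np.arctan2(p[1]-C[1],p[0]-C[0])-YAW)%360-180,1))
        for nm,ct in (("pan",C),("pot",np.array([.626,-.191]))):
            X=W[(Z>.099)&(Z<.116)&(np.hypot(A-ct[0],B-ct[1])<.062)]
            if len(X)>50: print(n,nm,circ(X,.0502)[0][:2].round(4),len(X))
E
python3 - <<'E'
from kin import *
s=arm.observe(); print(s["position"],s["force"].round(1))
look(save="l1")
plan([(tcp(np.radians(b),.12,RP),RP) for b in (50,60,70,78)],step=.015)
E
```

```text
[0.52512757 0.06338511 0.09247819] [-0.8  0.9  0.6]
t 9.325
top 441 beta pct [23.2 30.7 33.7 36.1 38.9] rmax 0.17
top tip 0.79 [0.496 0.017 0.099] beta 35.2
top pan [0.6383 0.1042] 445
top pot [ 0.627  -0.1934] 583
scene 523 beta pct [ 17.7  24.6  29.4  35.6 120.5] rmax 0.177
scene tip 0.74 [0.489 0.025 0.099] beta 31.7
scene pan [0.6365 0.1072] 567
scene pot [ 0.6245 -0.1895] 155
9
[[[0.17, 0.99, 0.22], [-0.002, 0.0, -0.005]], [[0.17, 1.0, 0.22], [-0.002, -0.001, -0.004]], [[0.17, 0.99, 0.22], [-0.002, 0.0, -0.005]], [[0.31, 0.98, 0.44], [0.0, 0.0, 0.0]], [[0.31, 0.97, 0.44], [0.0, 0.0, 0.0]], [[0.41, 0.87, 0.59], [0.0, 0.0, 0.0]], [[0.42, 0.88, 0.6], [0.0, 0.0, 0.0]], [[0.4, 0.6, 0.57], [0.0, 0.0, 0.0]], [[0.4, 0.59, 0.57], [0.0, 0.0, 0.0]]]
```

step_arm --series '[[[0.2, 1.0, 0.2], [0, 0, 0]], [[0.2, 1.0, 0.2], [0, 0, 0]], [[0.2, 1.0, 0.2], [0, 0, 0]], [[0.3, 1.0, 0.4], [0, 0, 0]], [[0.3, 1.0, 0.4], [0, 0, 0]], [[0.4, 0.9, 0.6], [0, 0, 0]], [[0.4, 0.9, 0.6], [0, 0, 0]], [[0, 0, 0], [0, 0, 0]]]'

```text
t: 10.52
position: [0.5719, 0.0029, 0.0909]
orientation: [-3.116, -0.961, 0.193]
force: [-0.5, -0.6, -0.1]
opening: 0.0006
gripper_force: 0.0
```

```bash
python3 - <<'E'
from kin import *
s=arm.observe(); print(s["position"],s["force"].round(1))
look(save="l2")
plan([(tcp(np.radians(b),.12,RP),RP) for b in (74,80,85)],step=.015)
E
```

```text
[0.57186693 0.00292175 0.09092148] [-0.5 -0.6 -0.1]
t 10.525
top 534 beta pct [59.  66.3 68.2 70.8 73.3] rmax 0.173
top tip 0.87 [ 0.572 -0.054  0.099] beta 70.4
top pan [0.6367 0.1038] 440
top pot [ 0.6271 -0.1934] 501
scene 606 beta pct [ 48.8  61.9  65.9  70.5 118.6] rmax 0.176
scene tip 0.59 [ 0.564 -0.049  0.099] beta 67.4
scene pan [0.6348 0.1069] 549
scene pot [ 0.6246 -0.1897] 152
3
[[[0.47, 0.41, 0.62], [-0.005, 0.0, -0.015]], [[0.63, 0.84, 0.9], [0.0, 0.0, 0.0]], [[0.58, 0.6, 0.81], [0.0, 0.0, 0.0]]]
```

View pics/l2_scene.png

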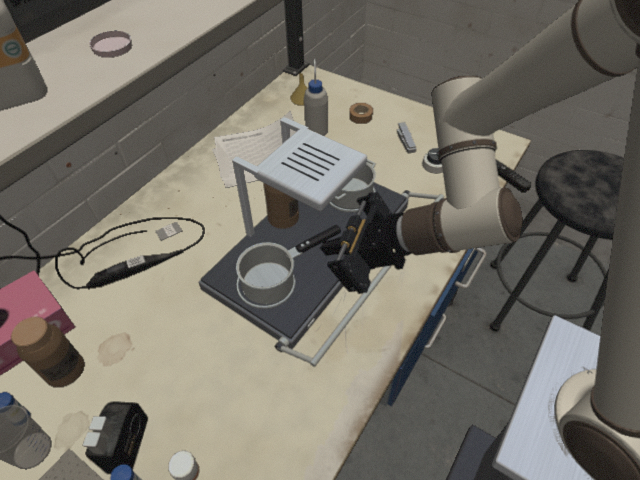

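step_arm --series '[[[0.5, 0.4, 0.6], [0, 0, 0]], [[0.6, 0.8, 0.9], [0, 0, 0]], [[0.6, 0.6, 0.8], [0, 0, 0]], [[0, 0, 0], [0, 0, 0]]]'

```text
t: 11.22
position: [0.6042, -0.008, 0.0918]
orientation: [-3.116, -0.962, 0.194]
force: [-0.2, -0.6, 0.3]
opening: 0.0001
gripper_force: 0.0
```

```bash
python3 - <<'E'
from kin import *
s=arm.observe(); print(s["position"],s["force"].round(1),s["joint_positions"].round(2))
look(save="l3")
plan([(tcp(np.radians(b),.12,RP),RP) for b in (86,90,94)],step=.015)
E
```

```text
[ 0.60416044 -0.00804309  0.09180395] [-0.2 -0.6  0.3] [-0.34  0.37 -0.51 -1.94 -0.49 -2.4 ]
t 11.225
top 140 beta pct [72.1 76.4 81.6 82.4 83.2] rmax 0.173
top tip 0.68 [ 0.62  -0.068  0.099] beta 86.6
top pan [0.6394 0.1034] 417
top pot [ 0.6271 -0.1934] 347
scene 624 beta pct [ 63.4  78.5  82.3  87.1 120. ] rmax 0.177
scene tip 0.95 [ 0.61  -0.061  0.099] beta 83.1
scene pan [0.6375 0.1063] 532
scene pot [ 0.6245 -0.1899] 91
3
[[[0.1, 0.17, 0.2], [-0.006, -0.001, -0.015]], [[0.49, 0.4, 0.7], [0.0, 0.0, 0.0]], [[0.5, 0.34, 0.71], [0.0, 0.0, 0.0]]]
```

step_arm --series '[[[0.2, 0.2, 0.3], [0, 0, 0]], [[0.4, 0.3, 0.6], [0, 0, 0]], [[0, 0, 0], [0, 0, 0]], [[0, 0, 0], [0, 0, 0]]]'

```text
t: 11.92
position: [0.6144, -0.0104, 0.091]
orientation: [-3.115, -0.96, 0.192]
force: [-0.0, -0.3, -0.2]
opening: 0.0005
gripper_force: 0.0
```

```bash
python3 - <<'E'
from kin import *
s=arm.observe(); print(s["position"],s["force"].round(1))
look(save="l4")
E
```

```text
[ 0.61438192 -0.01040982  0.0910171 ] [-0.  -0.3 -0.2]
t 11.925
top 41 beta pct [76.  77.5 78.7 80.3 81.3] rmax 0.134
top pan [0.6396 0.1031] 416
top pot [ 0.6292 -0.1929] 115
scene 611 beta pct [ 68.2  83.4  87.1  91.9 118.2] rmax 0.177
scene tip 0.65 [ 0.445 -0.007  0.099] beta 33.3
scene pan [0.6379 0.106 ] 546
scene pot [ 0.6246 -0.1897] 92
```

View pics/l4_scene.png

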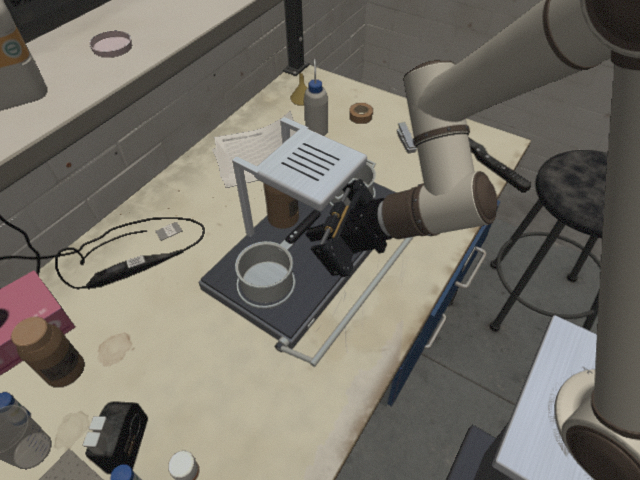

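step_arm --series '[[[0, 0, -1.5], [0, 0, 0]], [[0, 0, -3], [0, 0, 0]], [[0, 0, -4], [0, 0, 0]], [[0, 0, -4], [0, 0, 0]], [[0, 0, 0], [0, 0, 0]]]'

```text
t: 12.75
position: [0.5135, -0.033, 0.1651]
orientation: [-3.119, -0.964, 0.197]
force: [0.5, 1.7, -0.6]
opening: 0.0005
gripper_force: 0.0
```

```bash
python3 - <<'E'
from kin import *
s=arm.observe(); print(s["position"],s["joint_positions"].round(2))
look(save="l5")
for n in ("scene","top"):
    c=arm.capture(n); W=cloud(c); A,B,Z=W[...,0],W[...,1],W[...,2]; G=c["image"].astype(int).sum(2)
    X=W[(G<160)&(Z>.08)&(Z<.115)&(B<.04)&(B>-.07)&(A>.58)&(A<.67)]
    if len(X)>20: l=line(X); print(n,len(X),"dir",np.degrees(np.arctan2(l[1],l[0]))%180,l, np.percentile(X,[2,98],axis=0).round(3))
E
```

```text
[ 0.51352297 -0.03296571  0.16508406] [-0.3   0.08 -0.58 -1.53 -0.42 -2.88]
t 12.75
top pan [0.6396 0.103 ] 422
top pot [ 0.627  -0.1933] 579
scene 441 beta pct [ 84.1  86.2  89.3  93.2 121.1] rmax 0.176
scene tip 0.77 [ 0.628 -0.066  0.099] beta 89.3
scene pan [0.6379 0.1061] 540
scene pot [ 0.6247 -0.1899] 147
scene 351 dir 87.236855 [ 0.04820715  0.99883735  0.62717986 -0.0113228 ] [[ 0.62  -0.059  0.097]
 [ 0.64   0.034  0.107]]
```

```bash
cat >> kin.py <<'E'
PL=Ro.from_euler('z',YAW)
def w(x,y,z): return PL.apply([x,y,z])+np.r_[O,0]
E
python3 - <<'E'
from kin import *
print(w(-.178,0,.063))
V=tool(np.pi/2)
for y in (.15,-.15):
  for r in (90,-90):
    R=V*Ro.from_euler('z',r,degrees=True)
    for q in sols(w(-.178,y,.044),R,40):
      q2,e2=ik(w(-.105,y,.096),R,q); q3,e3=ik(w(-.178,y,.20),R,q)
      print(y,r,q.round(2),q2.round(2),round(e2,3),q3.round(2),round(e3,3),[m.round(2) for m in fk(q2,True)[2]])
E
```

```text
[ 0.45516942 -0.03423575  0.063     ]
0.15 90 [ 0.59  0.35 -0.58  0.   -0.64  2.51] [ 0.5   0.38 -0.36  0.   -0.84  2.59] 0.0 [ 0.59  0.14 -0.38  0.   -1.04  2.51] 0.0 [array([0.18, 0.1 , 0.68]), array([0.46, 0.25, 0.4 ]), array([0.53, 0.11, 0.4 ])]
0.15 -90 [ 0.59  0.35 -0.58 -0.   -0.64 -0.63] [ 0.5   0.38 -0.36 -0.   -0.84 -0.55] 0.0 [ 0.59  0.14 -0.38 -0.   -1.04 -0.63] 0.0 [array([0.18, 0.1 , 0.68]), array([0.46, 0.25, 0.4 ]), array([0.53, 0.11, 0.4 ])]
-0.15 -90 [-0.05  0.36 -0.56 -0.   -0.65  0.01] [-0.05  0.39 -0.34 -0.   -0.84  0.01] 0.0 [-0.05  0.16 -0.36 -0.   -1.05  0.01] 0.0 [array([ 0.21, -0.01,  0.68]), array([ 0.53, -0.03,  0.4 ]), array([ 0.52, -0.19,  0.4 ])]
```

```bash
python3 - <<'E'
from kin import *
R=tool(np.pi/2)*Ro.from_euler('z',-90,degrees=True)
for y,q0 in ((.15,[.59,.14,-.38,0,-1.04,-.63]),(-.15,[-.05,.16,-.36,0,-1.05,.01])):
    q,e=ik(w(-.178,y,.25),R,q0); print(q.round(2),e); 
    a=arm.observe()["joint_positions"]
    for i in range(0,11): 
        p,T,m=fk(a+(q-a)*i/10,True); print(i,p.round(2),T.as_matrix()[:,2].round(2),T.as_matrix()[:,1].round(2),m[2].round(2))
    jplan([q])
E
```

```text
[ 0.59  0.1  -0.3  -0.   -1.17 -0.63] 3.7819940773294667e-10
0 [ 0.51 -0.03  0.16] [ 0.8   0.18 -0.57] [ 0.21 -0.98 -0.02] [ 0.27 -0.09  0.33]
1 [0.51 0.01 0.16] [ 0.74  0.32 -0.6 ] [ 0.54 -0.81  0.23] [ 0.29 -0.09  0.34]
2 [0.5  0.04 0.16] [ 0.64  0.43 -0.63] [ 0.76 -0.48  0.44] [ 0.3  -0.09  0.35]
3 [0.49 0.07 0.16] [ 0.52  0.51 -0.68] [ 0.81 -0.06  0.58] [ 0.33 -0.09  0.37]
4 [0.47 0.09 0.16] [ 0.39  0.55 -0.74] [0.69 0.36 0.63] [ 0.35 -0.08  0.39]
5 [0.46 0.1  0.17] [ 0.27  0.54 -0.8 ] [0.41 0.68 0.6 ] [ 0.38 -0.06  0.41]
6 [0.45 0.11 0.17] [ 0.15  0.49 -0.86] [0.05 0.87 0.5 ] [ 0.4  -0.04  0.43]
7 [0.44 0.11 0.18] [ 0.06  0.4  -0.92] [-0.34  0.87  0.36] [ 0.42 -0.01  0.46]
8 [0.44 0.11 0.2 ] [ 0.    0.28 -0.96] [-0.68  0.7   0.2 ] [0.44 0.03 0.49]
9 [0.45 0.11 0.22] [-0.02  0.14 -0.99] [-0.91  0.41  0.08] [0.46 0.07 0.52]
10 [0.46 0.12 0.25] [ 0. -0. -1.] [-1.    0.04 -0.  ] [0.46 0.12 0.55]
27
[[[0.0, -1.4, 0.3], [0.06, -0.01, -0.16]], [[0.3, -1.5, 0.1], [0.05, 0.0, -0.16]], [[0.5, -1.3, 0.2], [0.06, 0.01, -0.15]], [[0.6, -1.2, 0.2], [0.06, 0.0, -0.16]], [[0.7, -1.2, 0.1], [0.0
[... 3483 characters left out ...]
.5, -1.1], [0.0, 0.05, -0.14]], [[0.9, -0.4, -1.1], [-0.01, 0.05, -0.13]], [[1.1, -0.3, -1.2], [-0.02, 0.05, -0.14]]]
[[0.51, -0.03, 0.16], [0.51, -0.03, 0.16], [0.51, -0.03, 0.16], [0.51, -0.03, 0.16], [0.5, -0.02, 0.16], [0.5, -0.02, 0.16], [0.5, -0.02, 0.16], [0.49, -0.03, 0.16], [0.49, -0.03, 0.16], [0.49, -0.03, 0.16], [0.48, -0.03, 0.16], [0.48, -0.04, 0.16], [0.47, -0.04, 0.17], [0.47, -0.05, 0.17], [0.47, -0.05, 0.17], [0.46, -0.06, 0.17], [0.46, -0.07, 0.17], [0.46, -0.08, 0.18], [0.45, -0.09, 0.18], [0.45, -0.1, 0.19], [0.45, -0.11, 0.19], [0.45, -0.12, 0.2], [0.45, -0.13, 0.2], [0.45, -0.14, 0.21], [0.45, -0.15, 0.22], [0.45, -0.16, 0.23], [0.45, -0.17, 0.24], [0.45, -0.18, 0.25]]
```

```bash
python3 - <<'E'
from kin import *
R=tool(np.pi/2)*Ro.from_euler('z',-90,degrees=True)
a=arm.observe()["joint_positions"].copy(); v=a-[0,.3,0,0,0,0]
q,e=ik(w(-.178,.15,.22),R,[.59,.1,-.3,0,-1.17,-.63])
mn=9; hood=0
for i in range(41):
    p,T,m=fk(v+(q-v)*i/40,True)
    P=p+T.apply([[x,y,z] for x in(-.0375,.0375) for y in np.linspace(-.095,.095,9) for z in(-.07,-.13,-.2)]+[[0,0,0]])
    L=PL.inv().apply(P-np.r_[O,0]); d=L-np.clip(L,[-.08,-.075,.23],[.07,.075,.254]); k=np.linalg.norm(d,axis=1).min(); mn=min(mn,k)
    if i%8==0: print(i,p.round(2),P[:,2].min().round(2),round(k,3))
print(mn); jplan([v,q],ang=.18)
E
```

```text
0 [ 0.49 -0.03  0.31] 0.28 0.08
8 [0.48 0.04 0.27] 0.22 0.075
16 [0.46 0.08 0.24] 0.21 0.1
24 [0.44 0.1  0.21] 0.21 0.095
32 [0.44 0.11 0.2 ] 0.2 0.03
40 [0.46 0.12 0.22] 0.22 0.052
0.030227024606937485
27
[[[3.8, -0.1, -2.9], [-0.03, 0.09, -0.04]], [[4.0, -0.2, -3.1], [-0.02, 0.08, -0.04]], [[4.0, -0.2, -3.0], [-0.03, 0.09, -0.04]], [[-0.5, -1.6, 0.4], [0.07, -0.01, -0.17]], [[-0.2, -1.6, 0.4], [0.07, -0.01, -0.16]], [[0.0, -1.5, 0.5], [0.07, 0.0, -0.16]], [[0.1, -1.5, 0.5], [0.07, 0.0, -0.16]], [[0.3, -1.4, 0.5], [0.07, 0.02, -0.17]], [[0.5, -1.2, 0.5], [0.07, 0.02, -0.16]], [[0.5, -1.1, 0.5], [0.07, 0.02, -0.17]], [[0.6, -1.0, 0.5], [0.06, 0.03, -0.16]], [[0.7, -0.7, 0.6], [0.06, 0.03, -0.16]], [[0.7, -0.7, 0.5], [0.06, 0.04, -0.17]], [[0.7, -0.5, 0.4], [0.06, 0.04, -0.16]], [[0.6, -0.3, 0.5], [0.05, 0.05, -0.17]], [[0.5, -0.3, 0.4], [0.04, 0.04, -0.17]], [[0.5, -0.1, 0.4], [0.05, 0.05, -0.16]], [[0.3, 0.0, 0.3], [0.03, 0.06, -0.17]], [[0.3, 0.0, 0.3], [0.04, 0.05, -0.16]], [[0.1, 0.0, 0.1], [0.03, 0.06, -0.17]], [[-0.1, 0.0, 0.1], [0.03, 0.06, -0.16]], [[-0.1, 0.0, 0.1], [0.03, 0.06, -0.17]], [[-0.3, -0.1, -0.1], [0.02, 0.06, -0.16]], [[-0.3, -0.2, -0.2], [0.02, 0.06, -0.17]], [[-0.4, -0.3, -0.3], [0.01, 0.06, -0.16]], [[-0.5, -0.4, -0.4], [0.01, 0.06, -0.16]], [[-0.4, -0.5, -0.6], [0.01, 0.07, -0.16]]]
[[0.51, -0.03, 0.21], [0.51, -0.03, 0.26], [0.49, -0.03, 0.31], [0.49, -0.01, 0.3], [0.49, 0.0, 0.29], [0.49, 0.02, 0.29], [0.49, 0.03, 0.28], [0.48, 0.04, 0.27], [0.48, 0.05, 0.26], [0.47, 0.06, 0.25], [0.47, 0.07, 0.25], [0.46, 0.08, 0.24], [0.46, 0.09, 0.23], [0.45, 0.09, 0.23], [0.45, 0.1, 0.22], [0.45, 0.1, 0.22], [0.44, 0.1, 0.21], [0.44, 0.1, 0.21], [0.44, 0.11, 0.21], [0.44, 0.11, 0.2], [0.44, 0.11, 0.2], [0.44, 0.11, 0.2], [0.44, 0.11, 0.2], [0.45, 0.11, 0.21], [0.45, 0.11, 0.21], [0.46, 0.11, 0.21], [0.46, 0.12, 0.22]]
```

step_arm --series '[[[3.8, -0.1, -2.9], [-0.03, 0.09, -0.04]], [[4.0, -0.2, -3.1], [-0.02, 0.08, -0.04]], [[4.0, -0.2, -3.0], [-0.03, 0.09, -0.04]], [[-0.5, -1.6, 0.4], [0.07, -0.01, -0.17]], [[-0.2, -1.6, 0.4], [0.07, -0.01, -0.16]], [[0, -1.5, 0.5], [0.07, 0, -0.16]], [[0.1, -1.5, 0.5], [0.07, 0, -0.16]], [[0.3, -1.4, 0.5], [0.07, 0.02, -0.17]]]'

```text
t: 14.05
position: [0.482, 0.0421, 0.2686]
orientation: [2.227, -0.639, 1.641]
force: [0.7, 1.1, 0.4]
opening: 0.0002
gripper_force: 0.0
```

step_arm --series '[[[0.5, -1.2, 0.5], [0.07, 0.02, -0.16]], [[0.5, -1.1, 0.5], [0.07, 0.02, -0.17]], [[0.6, -1.0, 0.5], [0.06, 0.03, -0.16]], [[0.7, -0.7, 0.6], [0.06, 0.03, -0.16]], [[0.7, -0.7, 0.5], [0.06, 0.04, -0.17]], [[0.7, -0.5, 0.4], [0.06, 0.04, -0.16]], [[0.6, -0.3, 0.5], [0.05, 0.05, -0.17]], [[0.5, -0.3, 0.4], [0.04, 0.04, -0.17]]]'

```text
t: 15.05
position: [0.4458, 0.0991, 0.2155]
orientation: [2.484, 0.152, 2.77]
force: [0.4, 0.2, 0.0]
opening: 0.0006
gripper_force: 0.0
```

```bash
python3 - <<'E'
from kin import *
R=tool(np.pi/2)*Ro.from_euler('z',-90,degrees=True)
print(arm.observe()["joint_positions"].round(2))
q,e=ik(w(-.178,.15,.22),R,[.59,.1,-.3,0,-1.17,-.63]); jplan([q],ang=.18)
E
```

```text
[ 0.18 -0.02 -0.45 -0.71 -0.78 -1.64]
11
[[[0.3, -0.2, 0.5], [0.04, 0.05, -0.16]], [[0.4, 0.0, 0.3], [0.04, 0.06, -0.17]], [[0.2, 0.0, 0.2], [0.04, 0.05, -0.16]], [[0.1, 0.0, 0.2], [0.03, 0.06, -0.17]], [[0.0, 0.1, 0.1], [0.03, 0.06, -0.16]], [[-0.1, 0.0, 0.0], [0.02, 0.06, -0.17]], [[-0.3, -0.1, -0.1], [0.02, 0.06, -0.16]], [[-0.3, -0.2, -0.2], [0.02, 0.06, -0.16]], [[-0.4, -0.2, -0.3], [0.02, 0.06, -0.16]], [[-0.5, -0.4, -0.4], [0.01, 0.07, -0.17]], [[-0.4, -0.6, -0.6], [0.01, 0.06, -0.16]]]
[[0.44, 0.1, 0.21], [0.44, 0.1, 0.21], [0.44, 0.1, 0.2], [0.44, 0.11, 0.2], [0.44, 0.11, 0.2], [0.44, 0.11, 0.2], [0.44, 0.11, 0.2], [0.45, 0.11, 0.21], [0.45, 0.11, 0.21], [0.46, 0.11, 0.21], [0.46, 0.12, 0.22]]
```

step_arm --series '[[[0.3, -0.2, 0.5], [0.04, 0.05, -0.16]], [[0.4, 0, 0.3], [0.04, 0.06, -0.17]], [[0.2, 0, 0.2], [0.04, 0.05, -0.16]], [[0.1, 0, 0.2], [0.03, 0.06, -0.17]], [[0, 0.1, 0.1], [0.03, 0.06, -0.16]], [[-0.1, 0, 0], [0.02, 0.06, -0.17]], [[-0.3, -0.1, -0.1], [0.02, 0.06, -0.16]], [[-0.3, -0.2, -0.2], [0.02, 0.06, -0.16]]]'

```text
t: 16.05
position: [0.4461, 0.1083, 0.206]
orientation: [3.055, 0.174, -2.109]
force: [-0.4, -0.3, 0.0]
opening: 0.0003
gripper_force: 0.0
```

step_arm --series '[[[-0.4, -0.2, -0.3], [0.02, 0.06, -0.16]], [[-0.5, -0.4, -0.4], [0.01, 0.07, -0.17]], [[-0.4, -0.6, -0.6], [0.01, 0.06, -0.16]], [[0, 0, 0], [0, 0, 0]]]' --claw 5

```text
t: 16.55
position: [0.462, 0.1159, 0.22]
orientation: [3.141, 0.003, -1.615]
force: [0.2, -0.2, -0.5]
opening: 0.0325
gripper_force: 0.0
```

```bash
python3 - <<'E'
from kin import *
R=tool(np.pi/2)*Ro.from_euler('z',-90,degrees=True)
for n in ("scene","top"):
    c=arm.capture(n); W=cloud(c); L=(W-np.r_[O,0])@PL.as_matrix(); x,y,z=L[...,0],L[...,1],L[...,2]
    X=L[(z>.055)&(z<.085)&(x<-.14)&(x>-.21)&(np.abs(y)<.22)]
    for a,b in((-.2,-.05),(-.05,.06),(.06,.12),(.17,.22)):
        Y=X[(X[:,1]>a)&(X[:,1]<b)]
        if len(Y)>20: print(n,a,len(Y),"x",np.percentile(Y[:,0],[5,50,95]).round(4),"ztop",np.percentile(Y[:,2],[50,95]).round(4))
look()
print(cur()[0],cur()[1].as_matrix().round(3))
plan([(w(-.178,.15,.045),R)],step=.05)
E
```

```text
scene 0.06 106 x [-0.1847 -0.1812 -0.1751] ztop [0.0682 0.0705]
scene 0.17 189 x [-0.1849 -0.1807 -0.1747] ztop [0.0685 0.0712]
top -0.2 588 x [-0.1827 -0.1782 -0.1721] ztop [0.0685 0.0714]
top -0.05 408 x [-0.1825 -0.1782 -0.172 ] ztop [0.0685 0.0718]
top 0.06 208 x [-0.1825 -0.178  -0.1721] ztop [0.0684 0.0715]
top 0.17 99 x [-0.1823 -0.1773 -0.1716] ztop [0.0681 0.0708]
t 16.65
top pan [0.6397 0.1032] 316
top pot [ 0.6271 -0.1934] 586
scene 176 beta pct [ 83.3  86.6  90.8 118.4 124.9] rmax 0.154
scene pan [0.6379 0.106 ] 541
[0.46161027 0.11432314 0.22100954] [[-0.046 -0.999  0.001]
 [-0.999  0.046  0.003]
 [-0.003 -0.001 -1.   ]]
4
[[[-0.02, 0.0, 4.4], [0.0, 0.001, -0.001]], [[-0.02, 0.01, 4.4], [0.0, 0.001, 0.0]], [[-0.03, 0.0, 4.4], [-0.001, 0.0, -0.001]], [[-0.02, 0.0, 4.4], [0.0, 0.001, -0.001]]]
```

step_arm --series '[[[0, 0, 0], [0, 0, 0]], [[0, 0, 4.5], [0, 0, 0]], [[0, 0, 4.5], [0, 0, 0]], [[0, 0, 4.5], [0, 0, 0]], [[0, 0, 4.0], [0, 0, 0]], [[0, 0, 0], [0, 0, 0]]]'

```text
t: 17.6
position: [0.4602, 0.1139, 0.044]
orientation: [3.137, -0.001, -1.616]
force: [0.8, -0.0, 0.7]
opening: 0.0501
gripper_force: 0.0
```

step_arm --series '[[[0, 0, 0], [0, 0, 0]], [[0, 0, 0], [0, 0, 0]], [[0, 0, 0], [0, 0, 0]], [[0, 0, 0], [0, 0, 0]], [[0, 0, 0], [0, 0, 0]]]' --claw 0 --newtons 25

```text
t: 18.23
position: [0.4615, 0.1154, 0.0464]
orientation: [-3.141, 0.003, -1.616]
force: [-2.4, 1.8, 2.1]
opening: 0.0112
gripper_force: 25.0
```

```bash
python3 - <<'E'
from kin import *
s=arm.observe(); p,R=cur(); print(s["position"],s["opening"],s["gripper_force"],s["force"].round(1))
L=PL.inv().apply(p-np.r_[O,0]); print(L)
a0=np.arctan2(L[2]+.019-.03,-.1-L[0]); r=np.hypot(L[2]+.019-.03,-.1-L[0]); print(np.degrees(a0),r)
A=np.linspace(a0,np.radians(84.75),13)[1:]
plan([(w(-.1-.085*np.cos(a)+ (L[0]+.1+.085*np.cos(a0)),L[1],.03+.085*np.sin(a)-.019+(L[2]+.019-.03-.085*np.sin(a0))),R) for a in A])
E
```

```text
[0.46146653 0.11535683 0.04638702] 0.011188106376602511 24.99321073293686 [-2.4  1.8  2.1]
[-0.17823402  0.14972488  0.04638702]
24.338317979532945 0.08586502853634001
12
[[[0.0, -0.34, -0.67], [0.0, 0.0, 0.0]], [[-0.01, -0.39, -0.63], [0.0, 0.0, 0.0]], [[0.0, -0.45, -0.6], [0.0, 0.0, 0.0]], [[0.0, -0.5, -0.55], [0.0, 0.0, 0.0]], [[0.0, -0.55, -0.51], [0.0, 0.0, 0.0]], [[0.0, -0.59, -0.46], [0.0, 0.0, 0.0]], [[-0.01, -0.62, -0.4], [0.0, 0.0, 0.0]], [[0.0, -0.66, -0.35], [0.0, 0.0, 0.0]], [[0.0, -0.69, -0.29], [0.0, 0.0, 0.0]], [[0.0, -0.71, -0.23], [0.0, 0.0, 0.0]], [[0.0, -0.73, -0.17], [0.0, 0.0, 0.0]], [[0.0, -0.74, -0.1], [0.0, 0.0, 0.0]]]
```

Gripped the bar (11 mm opening, 25 N). Raising it along the arc.

step_arm --series '[[[0, -0.3, -0.7], [0, 0, 0]], [[0, -0.4, -0.6], [0, 0, 0]], [[0, -0.5, -0.6], [0, 0, 0]], [[0, -0.5, -0.5], [0, 0, 0]], [[0, -0.5, -0.5], [0, 0, 0]], [[0, -0.6, -0.5], [0, 0, 0]], [[0, -0.6, -0.4], [0, 0, 0]], [[0, -0.7, -0.4], [0, 0, 0]]]'

```text
t: 19.23
position: [0.4982, 0.1131, 0.0895]
orientation: [3.133, 0.0, -1.615]
force: [-13.9, 5.2, 13.0]
opening: 0.0111
gripper_force: 25.0
```

step_arm --series '[[[0, -0.7, -0.3], [0, 0, 0]], [[0, -0.7, -0.2], [0, 0, 0]], [[0, -0.7, -0.2], [0, 0, 0]], [[0, -0.7, -0.1], [0, 0, 0]], [[0, 0, 0], [0, 0, 0]]]'

```text
t: 19.85
position: [0.5302, 0.1116, 0.0978]
orientation: [3.141, 0.002, -1.615]
force: [-5.7, 1.3, 7.1]
opening: 0.011
gripper_force: 25.0
```

```bash
python3 - <<'E'
from kin import *
s=arm.observe(); p,R=cur(); print(s["opening"],s["gripper_force"],s["force"].round(1))
L=PL.inv().apply(p-np.r_[O,0]); print(L, np.degrees(np.arctan2(L[2]+.019-.03,-.1-L[0])))
E
```

```text
0.010965334686763426 25.002577900886536 [-5.7  1.3  7.1]
[-0.10945096  0.14900543  0.09777828] 83.78445565860343
```

step_arm --series '[[[0, -0.3, 0], [0, 0, 0]], [[0, -0.3, 0], [0, 0, 0]], [[0, 0, 0], [0, 0, 0]]]'

```text
t: 20.23
position: [0.5302, 0.1115, 0.0976]
orientation: [3.129, -0.0, -1.616]
force: [-22.6, 9.5, 20.2]
opening: 0.0113
gripper_force: 25.0
```

step_arm --series '[[[0, 0.4, 0], [0, 0, 0]], [[0, 0, 0], [0, 0, 0]]]'

```text
t: 20.48
position: [0.5302, 0.1116, 0.0977]
orientation: [3.138, 0.001, -1.615]
force: [-10.0, 4.4, 9.7]
opening: 0.0109
gripper_force: 25.0
```

step_arm --series '[[[0, 0, 0], [0, 0, 0]], [[0, 0, 0], [0, 0, 0]], [[0, 0, 0], [0, 0, 0]], [[0, 0, 0], [0, 0, 0]]]' --claw 3

```text
t: 20.98
position: [0.5333, 0.1119, 0.0963]
orientation: [-3.14, 0.003, -1.615]
force: [0.4, -0.0, 0.7]
opening: 0.0292
gripper_force: 0.0
```

step_arm --series '[[[0, 0, -3], [0, 0, 0]], [[0, 0, -5], [0, 0, 0]], [[0, 0, -5], [0, 0, 0]], [[0, 0, -5], [0, 0, 0]], [[0, 3, -3], [0, 0, 0]], [[0, 4, 0], [0, 0, 0]], [[0, 4, 0], [0, 0, 0]], [[0, 0, 0], [0, 0, 0]]]'

```text
t: 21.98
position: [0.421, 0.1159, 0.3069]
orientation: [-3.139, 0.004, -1.613]
force: [0.9, 1.5, 1.1]
opening: 0.0297
gripper_force: 0.0
```

```bash
python3 - <<'E'
from kin import *
look(save="end")
for n in ("scene","top"):
    c=arm.capture(n); W=cloud(c); L=(W-np.r_[O,0])@PL.as_matrix(); x,y,z=L[...,0],L[...,1],L[...,2]
    X=L[(z>.106)&(z<.13)&(x<-.085)&(x>-.14)&(np.abs(y)<.22)]; print(n,len(X),np.percentile(X,[5,50,95],axis=0).round(4).tolist())
    if n=="scene":
        A,B,Z=W[...,0],W[...,1],W[...,2]; b=np.zeros(Z.shape,bool); b[185:232,265:302]=1
        X=W[b&(Z>.06)&(Z<.195)&(A>.6)&(B>-.1)&(B<.06)]; X=X[np.hypot(X[:,0]-.71,X[:,1]+.051)<.045]; print("jar",len(X),circ(X,.034)[0])
E
```

```text
t 21.975
top pan [0.6396 0.1032] 420
top pot [ 0.6269 -0.1933] 587
scene 414 beta pct [ 84.   85.9  89.1  92.3 121.6] rmax 0.177
scene tip 0.9 [ 0.624 -0.057  0.099] beta 87.6
scene pan [0.638  0.1058] 540
scene 705 [[-0.1166, -0.042, 0.1139], [-0.1127, 0.1229, 0.1186], [-0.1063, 0.2116, 0.1213]]
jar 985 [ 0.70992661 -0.0511203   0.05      ]
top 1703 [[-0.1139, -0.1998, 0.1147], [-0.1098, -0.0117, 0.1193], [-0.1036, 0.1961, 0.1221]]
```

View pics/end_scene.png

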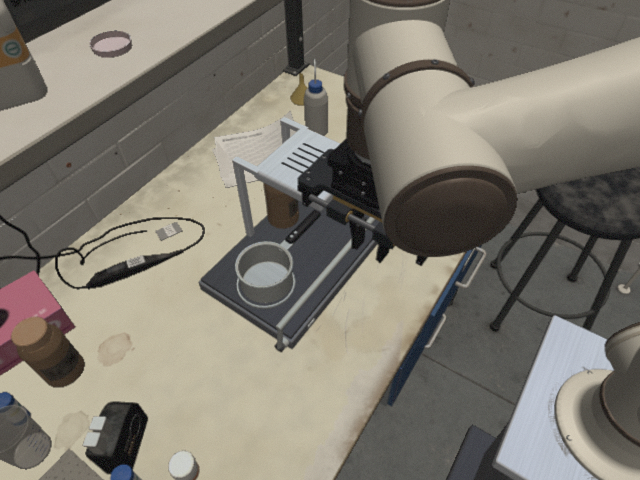

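The final view shows the rail upright along the plate front. The pan is seated at (265,270) with its handle running under the hood, clear of the jar. The jar and pot positions are unchanged, so I'm handing in.

```bash
python3 -c "
from cell import arm
print(arm.job_done())"
```

```text
the job is handed in; nothing more can be done
None
```

The job is handed in at about 22 s of the 58 s: the pan is seated in its ring with its handle within about 2° of straight toward the pot's ring, the guard rail is up against its stop, and the pot and jar measured unmoved; no verdict was returned.

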